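# Refit the stage-drive knobs and show the spindle to the inspection camera

## Robot

A 6-joint arm with a two-finger parallel gripper is mounted at the origin on the work surface. World frame = base frame: x ahead of the robot, y to its left, z up, the work surface at z = 0. Lengths are in m, angles in rad, forces in N, time in s.
With the tool pointing down it reaches from about 0.35 to 0.85 m from the base axis. Payload 8.1 kg.
Tool frame: the origin (TCP) lies on the mounting face of the last link; the fingertips stand 186 mm ahead of it and the grasp point (between the pads) lies 167 mm ahead of it; y points along the fingers, x is the direction in which the jaws open and shut, and the axes are right-handed (so a half turn about y gives the same grasp; the last joint's range is limited). The gripper opens to 93 mm and grips with 3 to 60 N. Pads are 15 mm wide; open, the fingers measure 128 mm over their backs; the gripper's body (75 mm by 188 mm) begins 65 mm behind the grasp point.
Start: joints at [1.13, 0.13, 1.488, -0, 1.523, -0.085], TCP at [0.209, 0.562, 0.405] pointing down, gripper open.
Joint ranges: [-2.96, 2.96], [-0.89, 2.26], [0.02, 2.5], [-1.34, 4.48], [0, 2.73], [-2.66, 2.66]. Speed limits (rad/s): [2.39, 2.39, 2.79, 3.14, 3.14, 3.14].

## Interface

Orientations are given as a rotation vector (axis times angle).
In Python, from plant import robot, imaging gives the robot as it stands.
- The arm moves only by the shell command python3 -m inch 'ROWS' [OPENING] [FORCE]. ROWS is JSON, a list of rows, each an object of numbers: "x", "y", "z": the shift along the tool's x, y, z in mm; "twist": the turn about the tool's y in rad. In form: [{"x": .., "y": .., "z": .., "twist": ..}, ...]. A call has 1 to 12 rows; each row shifts and turns the commanded pose from where the row before left it, along the tool's axes as they then stand; what a row does not reach is not made up. A row lasts 1/10 s, in which the tool goes at most 50 mm and 8.59 degrees, less where a joint would pass 70% of its speed; a pose out of reach is approached as far as the arm can. A call with a gripper value outside its range is refused whole. OPENING is the gripper command: -1 is shut, 1 is fully open, values between are in proportion, set as the call begins (- or left out, the last holds). The fingers move at their own pace and stop on an object; FORCE is the grip in N (left out, the last holds). Time passes only in rows, so rows that do not move let the fingers close. It gives the time, the measured TCP pose, the force and the opening at its end, in the units of the state.
- robot.read_state(): the state, without advancing time (a new reading comes with each control period).
- imaging.read_camera(name): name is "scene" or "top" or "wrist"; returns a dict with "color" (420x560x3 uint8, red, green, blue), "depth" (420x560 float32, m along the optical axis (not along the pixel's ray), 0 where there is no reading), "fx", "fy", "cx", "cy" (pixels), "rvec" (rotation vector, rad) and "tvec" (3), from world to camera coordinates, as OpenCV has them; the wrist camera has in their place "tool_from_camera" (4x4, takes a point from camera to tool coordinates, whose origin is the TCP and whose axes are the tool frame's). Camera axes: x right, y down, z forward; pixel columns grow to the right and rows downward; lengths in m; the calibration is good to about 2 mm. A picture is of the moment at which its call begins: read the wrist's pose just before it.
- robot.close_job(): hands the job in, once; it reports no verdict.
The state is a dict: "t": time; "q": joint angles; "dq": joint speeds; "joint_torque": joint torques, N m; "tool_pos": TCP position; "orientation": TCP orientation; "force": force on the tool from outside, world axes, zero at the start; "wrist_torque": the same for the moment, N m; "opening": finger opening in m.
Only numpy, scipy, OpenCV 4.12 (cv2) and the standard library are available. Lean on these libraries where they do the work, as an engineer would, in place of code of your own. Each camera call takes 0.05 s, during which the arm holds its last target.

## Task

Thread the two black knobs of the microscope's stage drive onto the tall steel spindle standing in the bench block, the large one first and then the small one on top of it, each fully home, and only then lift the spindle out of the block. Hold it up to the inspection camera, pinion end down, with the joint between the two knobs on the camera's line of sight 90 mm in front of the lens and the spindle square to that line and upright in the camera's picture. Finish while still holding it there, keep off the camera, and leave the other things on the bench where they are.

Things in the scene. Friction and masses are not known exactly. Their poses are not given: they have to be found in the camera images.
- spindle: Loose round steel spindle, 96 mm long, 120 g, upright in one hole of the block; the taller of the two steel parts there. Origin: centre of its lower end, z along its axis to the top. Toothed pinion dia 12, z 0-28 (in the hole); flange dia 30, z 28-34 (rests on the block); plain shaft dia 10, z 34-90; cone to dia 4.4, z 90-96. With both knobs home, z 64-96 is bare for gripping.
- large_seat (a point): Point on the spindle's axis at the flange's upper face (z 34 of the spindle), where the underside of the large knob sits when home. Axes as the spindle's.
- knob_joint (a point): Point on the spindle's axis at z 50, where the underside of the small knob meets the top of the large knob when both are home: the point to hold in the camera's focus. Axes as the spindle's.
- spindle_top (a point): Tip of the spindle's cone (z 96). Axes as the spindle's.
- large_knob: Loose black fluted knob, the larger of two: a ring of outer diameter 38 (39.4 over the flutes), height 16, with a straight bore of 13.6 mm, about 40 g; lies flat on the rubber mat. Origin: centre of its underside, z up along the bore.
- small_knob: Loose black fluted knob, the smaller of two: a ring of outer diameter 28 (29.4 over the flutes), height 14, with a straight bore of 13.6 mm, about 25 g; lies flat on the rubber mat. Origin: centre of its underside, z up along the bore.
- block: Fixed aluminium bench block 60 x 140 x 40 mm (x, y, z) on a foot plate 60 x 180 x 8, origin at the centre of its underside on the bench. Two holes of diameter 14, 34 deep, open at the top at y = +40 and y = -40; the spindle stands in one, the short pinion stub in the other.
- mat: Fixed pale blue-grey rubber mat 160 x 200 x 3 mm on the bench, on which the knobs and the dust cap lie. Origin: centre of its underside.
- camera_stand: Fixed column stand of the inspection camera. Its origin is a bare point on the bench roughly below the camera's focus; local +x points from there to the column (steel, diameter 25, 270 mm away, 380 high, on a grey base plate 200 x 160 x 22 mm centred 290 mm away).
- camera_lens (a point): Centre of the front face of the inspection camera's lens and ring light (black ring, outer diameter 72). The camera is a white box with a dark barrel and the ring light, on a hinge at 280 mm height, tilted downwards by 0.2 to 0.5 rad. -x is the line of sight (out of the lens), z is up in the camera's picture, y is level.
- camera_focus (a point): Point on the camera's line of sight 90 mm in front of the lens face, in empty air, about 180 to 240 mm above the bench: where the knob joint is to be held. Same axes as camera_lens: -x is the line of sight, z is up in the picture (the spindle's z should point along it).
- objective: Bystander: loose aluminium microscope objective, diameter 25, 44 high, standing thread down on the bench. Origin: centre of its foot.
- eyepiece: Bystander: loose eyepiece, diameter 38, 48 high, standing. Origin: centre of its foot.
- cleaner: Bystander: loose white plastic dropper bottle, diameter 44, 130 high. Origin: centre of its foot.
- screwdriver: Bystander: loose screwdriver 160 mm long lying on the bench along its x. Origin: on the bench below its middle.
- dish: Bystander: loose shallow glass dish, diameter 70, 16 high. Origin: centre of its underside.
- dust_cap: Bystander: loose plain black solid cap, diameter 26, 10 high, no bore, on the mat. Origin: centre of its underside.
- filter_mount: Bystander: loose aluminium ring with a glass disc, diameter 33, 6 high, on the bench. Origin: centre of its underside.
- pinion_stub: Bystander: loose short steel pinion standing in the block's other hole, with a flange of diameter 24 and a stub that ends 18 mm above the block's top. Origin: centre of its lower end, 12 mm above the bench.
Mind the look-alikes: they are no part of the job. Leave any blue or pink look-alike of the large_knob alone.

How it is judged:
By the outcome, as a careful person would: the job done as asked, in the order asked, and still so for the second after the job is handed in, while the arm keeps its last pose, push and grip.
It also fails if it takes over 58 s, if anything falls off the work surface, if the arm or the gripper's body presses on something with over 40 N, if the wrist force passes 120 N, or if a joint passes its speed limit or range.

## Working session

There is one attempt and no reset: what is moved stays moved. The work goes in short steps, Python scripts to look and compute and a shell command to move; the robot and the scene stay as the last step left them, time stands still between calls to the robot, and variables do not carry over. Pictures are saved under pics/ and viewed, and the job is handed in when it is done.

```bash
ls -la; mkdir -p pics
cat > h.py <<'E'
import numpy as np, cv2
from scipy.spatial.transform import Rotation as R
from plant import robot, imaging
def cam(n):
    s=robot.read_state(); c=imaging.read_camera(n)
    if n=='wrist':
        T=np.eye(4);T[:3,:3]=R.from_rotvec(s['orientation']).as_matrix();T[:3,3]=s['tool_pos']
        W=T@np.array(c['tool_from_camera'])
    else:
        M=np.eye(4);M[:3,:3]=R.from_rotvec(np.ravel(c['rvec'])).as_matrix();M[:3,3]=np.ravel(c['tvec']);W=np.linalg.inv(M)
    c['W']=W; return c
def save(c,n): np.savez('pics/'+n+'.npz',**{k:np.array(v) for k,v in c.items()}); cv2.imwrite('pics/'+n+'.png',c['color'][:,:,::-1])
def load(n):
    d=np.load('pics/'+n+'.npz'); return {k:d[k] for k in d}
def ray(c,u,v):
    d=np.array([(u-c['cx'])/c['fx'],(v-c['cy'])/c['fy'],1.]); return c['W'][:3,3],c['W'][:3,:3]@d
def onz(c,u,v,z):
    o,d=ray(c,u,v); return o+d*(z-o[2])/d[2]
def dep(c,u,v):
    o,d=ray(c,u,v); return o+d*float(c['depth'][int(v),int(u)])
def proj(c,p):
    q=np.linalg.inv(c['W'])@np.append(p,1); return np.array([q[0]/q[2]*c['fx']+c['cx'],q[1]/q[2]*c['fy']+c['cy']])
E
python3 - <<'E'
from h import *
print(robot.read_state())
for n in ['scene','top','wrist']:
    c=cam(n); save(c,n+'0'); print(n,c['W'].round(3).tolist(),c['fx'],c['cx'],c['cy'])
E
```

```text
total 12
drwxr-xr-x  3 agent agent 4096 Dec  7 01:29 .
drwxr-xr-x 23 root  root  4096 Dec  7 01:29 ..
drwxr-xr-x  2 agent agent 4096 Dec  7 01:29 pics
{'t': 0.0, 'q': array([ 1.12959024e+00,  1.31195565e-01,  1.48928119e+00, -1.81845445e-05,
        1.52293381e+00, -8.53898665e-02]), 'dq': array([ 0.00129297, -0.00101364,  0.00030906,  0.00074769,  0.00069285,
       -0.00103824]), 'joint_torque': array([-5.22919217e-04, -5.59842074e+01, -4.91750658e+01,  7.67050311e-02,
        3.56122339e-02, -1.55974858e-04]), 'tool_pos': array([0.20889773, 0.56223084, 0.40366551]), 'orientation': array([-1.35772622, -0.94205332,  0.94464246]), 'force': array([-0.35601523, -0.24579014, -0.69229359]), 'wrist_torque': array([0.01924467, 0.02839153, 0.00872624]), 'opening': 0.09308478027927486}
scene [[0.709, 0.464, -0.531, 1.197], [0.705, -0.444, 0.553, -0.639], [0.021, -0.767, -0.642, 0.917], [0.0, 0.0, 0.0, 1.0]] 431.08634691969087 275.0485728645202 207.6853746540405
top [[-0.017, -0.981, 0.192, 0.306], [-1.0, 0.015, -0.01, -0.029], [0.007, -0.192, -0.981, 1.605], [0.0, 0.0, 0.0, 1.0]] 521.7421047868065 284.61376114799555 217.90484994175006
wrist [[0.349, 0.896, 0.275, 0.132], [0.937, -0.333, -0.103, 0.59], [-0.001, 0.293, -0.956, 0.384], [0.0, 0.0, 0.0, 1.0]] 311.5742958155897 278.13975511804716 206.71136184525494
```

View pics/scene0.png

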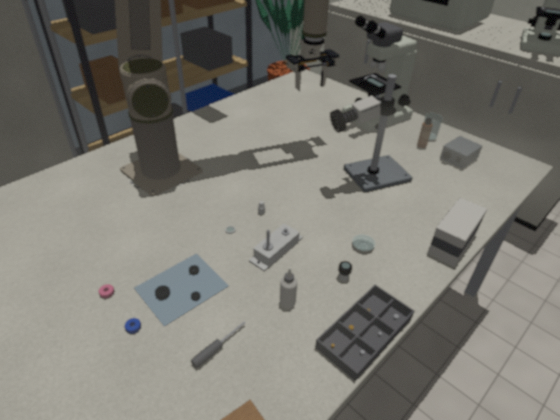

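View pics/top0.png

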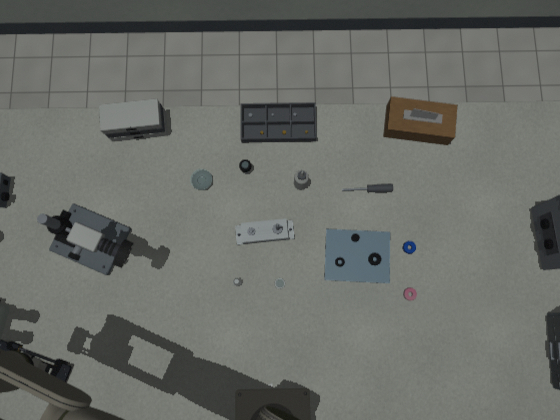

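View pics/wrist0.png

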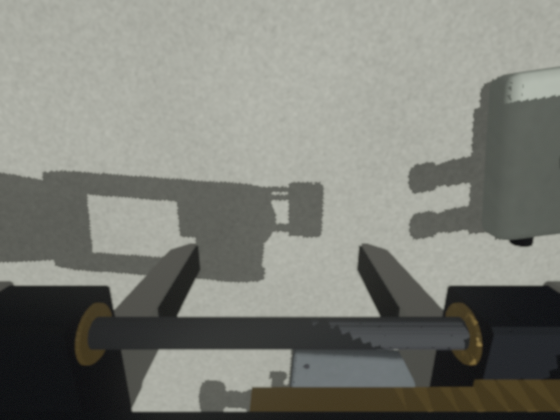

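Run:
```python
from h import *
s=robot.read_state(); print(R.from_rotvec(s['orientation']).as_matrix().round(3))
c=load('top0'); 
a=cv2.resize(c['color'][130:310,220:430,::-1],None,fx=3.8,fy=3.2,interpolation=2)[:590]
a=cv2.resize(c['color'][140:300,225:425,::-1],None,fx=3.75,fy=3.75,interpolation=2); cv2.imwrite('pics/t1.png',a)
a=cv2.resize(c['color'][195:285,40:180,::-1],None,fx=5.5,fy=5.5,interpolation=2); cv2.imwrite('pics/t2.png',a)
c=load('scene0'); a=cv2.resize(c['color'][190:370,85:325,::-1],None,fx=3.3,fy=3.3,interpolation=2); cv2.imwrite('pics/s1.png',a)
a=cv2.resize(c['color'][0:200,320:430,::-1],None,fx=3,fy=3,interpolation=2); cv2.imwrite('pics/s2.png',a)
```

```text
[[ 0.348 -0.001 -0.937]
 [ 0.937 -0.001  0.348]
 [-0.001 -1.     0.   ]]
```

View pics/t1.png

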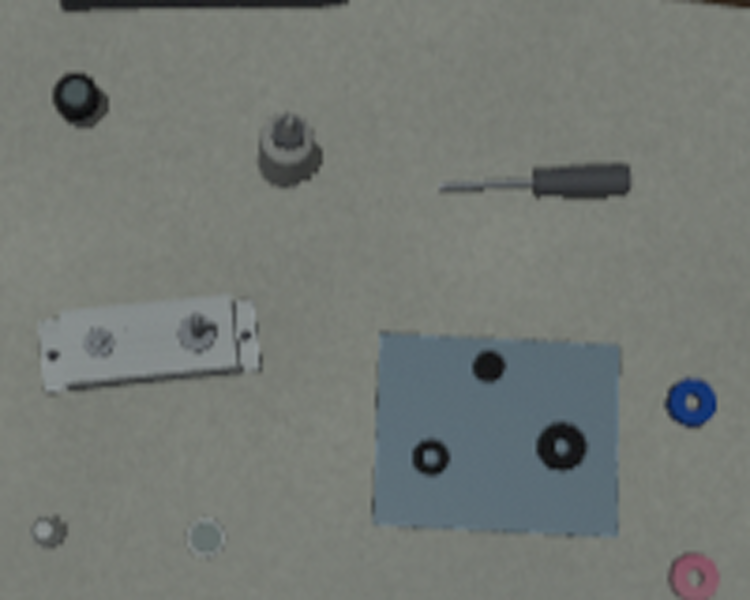

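View pics/t2.png

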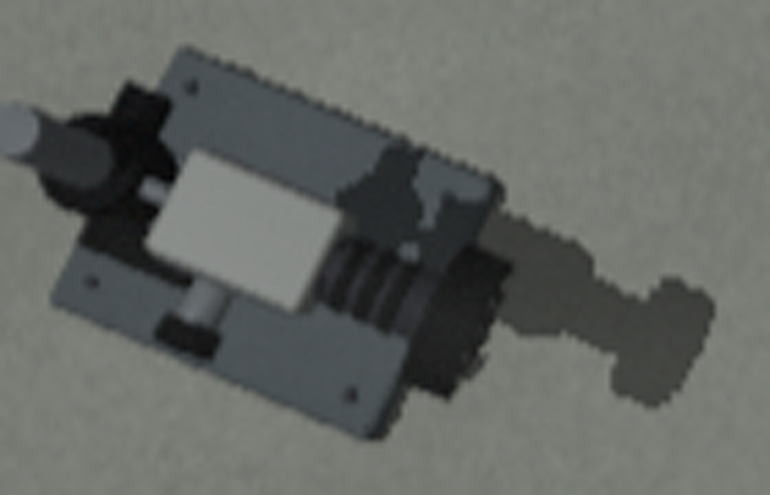

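View pics/s1.png

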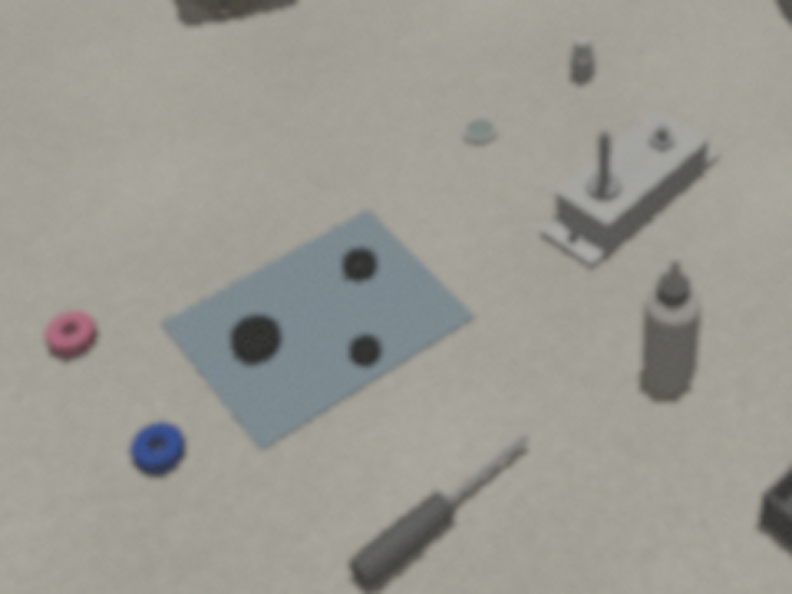

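View pics/s2.png

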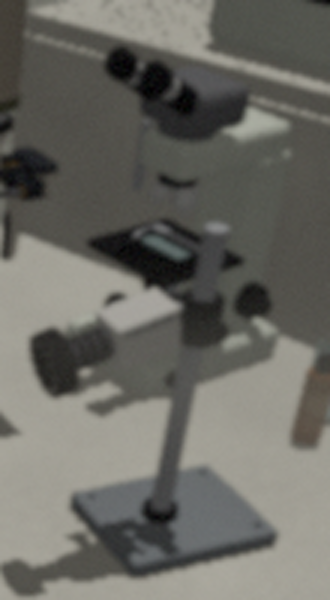

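Run:
```python
from h import *
c=load('top0'); s=load('scene0')
for n,u,v,z in [('large',375,259,.019),('small',340,262,.017),('cap',355,238,.013),('blue',409,247,.016),('pink',410,294,.016),('spindletop',278.5,227.5,.108),('stub',251,231.5,.058)]:
    print(n,onz(c,u,v,z).round(4), dep(c,u,v).round(4))
# refine black things on mat
g=c['color'].astype(int); m=((g.max(2)<60)).astype(np.uint8)
m[:225]=0;m[285:]=0;m[:,:325]=0;m[:,395:]=0
n,l,st,ce=cv2.connectedComponentsWithStats(m)
for i in range(1,n):
    if st[i,4]>15:
        x,y,w,h,a=st[i]; print(st[i],(x+w/2-.5,y+h/2-.5),onz(c,x+w/2-.5,y+h/2-.5,.017).round(4))
# white box top from depth
for nm,cc,box in [('top',c,(60,215,110,255)),('scene',s,(330,90,400,130))]:
    D=cc['depth']; pts=[]
    for v in range(box[1],box[3]):
        for u in range(box[0],box[2]):
            if D[v,u]>0: pts.append(np.r_[dep(cc,u,v),u,v])
    pts=np.array(pts); k=pts[:,2]>.15; print(nm,len(pts),k.sum()); 
    if k.sum(): print(pts[k].min(0).round(3),pts[k].max(0).round(3))
```

```text
large [ 0.4841 -0.3201  0.019 ] [ 0.4855 -0.3224  0.0064]
small [ 0.4768 -0.213   0.017 ] [ 0.4784 -0.2146  0.0029]
cap [ 0.5508 -0.2626  0.013 ] [ 0.5509 -0.2627  0.0123]
blue [ 0.5197 -0.4272  0.016 ] [ 0.5217 -0.4308  0.0013]
pink [ 0.3766 -0.4212  0.016 ] [ 0.3773 -0.4246  0.0022]
spindletop [ 0.5706 -0.027   0.108 ] [ 0.5755 -0.0269  0.0803]
stub [0.5685 0.0559 0.058 ] [0.5687 0.0559 0.0569]
[351 234   9   8  51] (np.float64(355.0), np.float64(237.5)) [ 0.5517 -0.2621  0.017 ]
[368 253  13  12 109] (np.float64(374.0), np.float64(258.5)) [ 0.4859 -0.3175  0.017 ]
[335 258  10   9  51] (np.float64(339.5), np.float64(262.0)) [ 0.4769 -0.2115  0.017 ]
top 1994 1245
[  0.478   0.405   0.247  60.    215.   ] [  0.582   0.531   0.319 109.    254.   ]
scene 2786 1507
[2.99e-01 3.51e-01 1.50e-01 3.30e+02 9.00e+01] [5.98e-01 8.59e-01 3.42e-01 3.96e+02 1.29e+02]
```

Run:
```python
from h import *
c=load('top0'); g=c['color'].astype(int)
m=((g.min(2)>120)).astype(np.uint8); m[:215]=0;m[260:]=0;m[:,:62]=0;m[:,110:]=0
n,l,st,ce=cv2.connectedComponentsWithStats(m); print(st)
i=1+np.argmax(st[1:,4]); mm=cv2.erode((l==i).astype(np.uint8),np.ones((3,3)))
P=np.array([dep(c,u,v) for v,u in zip(*np.nonzero(mm)) if c['depth'][v,u]>0])
q=P.mean(0); U,S,V=np.linalg.svd(P-q); print(len(P),q,V,S); 
r=(P-q)@V[2]; print('resid',r.std())
rect=cv2.minAreaRect(np.argwhere(l==i)[:,::-1].astype(np.float32)); print(rect)
b=cv2.boxPoints(rect); nrm=V[2]*np.sign(V[2,2])
B=[]
for u,v in b:
    o,d=ray(c,u,v); B.append(o+d*((q-o)@nrm)/(d@nrm))
B=np.array(B); print(B.round(4)); 
for k in range(4):
    e=B[(k+1)%4]-B[k]; print(np.linalg.norm(e).round(4),np.degrees(np.arctan2(e[1],e[0])).round(1),e.round(3))
print('tilt',np.arccos(nrm[2]),'az of normal',np.degrees(np.arctan2(nrm[1],nrm[0])))
```

```text
[[     0      0    560    420 234649]
 [   105    215      5      2      8]
 [    67    223     34     28    543]]
423 [0.52100879 0.46301656 0.3047706 ] [[-0.3986481  -0.8878927  -0.22962195]
 [-0.91103216  0.41215864 -0.01206942]
 [ 0.10535702  0.20438153 -0.97320506]] [0.37224442 0.23923993 0.05776603]
resid 0.002808680333534285
((83.54590606689453, 236.3950958251953), (29.03073501586914, 19.067523956298828), 23.629379272460938)
[[0.5129 0.5025 0.3122]
 [0.5568 0.4857 0.3134]
 [0.5288 0.4232 0.2973]
 [0.4847 0.4405 0.2961]]
0.047 -21.0 [ 0.044 -0.017  0.001]
0.0703 -114.1 [-0.028 -0.063 -0.016]
0.0474 158.6 [-0.044  0.017 -0.001]
0.07 65.6 [0.028 0.062 0.016]
tilt 0.2320149271874133 az of normal -117.27073849853502
```

```bash
python3 -m inch '[{"y":-39},{"y":-39},{"y":-38},{"x":-23,"z":-39},{"x":-23,"z":-39},{"x":-23,"z":-39},{"x":-23,"z":-39},{"x":-23,"z":-40},{"x":-23,"z":-40},{"x":-23,"z":-40},{"x":-23,"z":-40}]' 0.2
python3 -m inch '[{"twist":0.147},{"twist":0.147},{"twist":0.147},{"twist":0.147},{"twist":0.147},{"twist":0.147},{"twist":0.147},{"twist":0.147},{"twist":0.147},{"twist":0.147},{"twist":0.147},{}]'
python3 - <<'E'
from h import *
s=robot.read_state(); print(s['t'],s['tool_pos'],R.from_rotvec(s['orientation']).as_matrix().round(3))
c=cam('wrist'); save(c,'w1'); print(c['W'].round(3))
E
```

```text
0.15 [0.2089036  0.5622908  0.40393992] [[ 0.348 -0.001 -0.937]
 [ 0.937 -0.001  0.348]
 [-0.001 -1.     0.   ]]
[[ 0.349  0.896  0.275  0.132]
 [ 0.937 -0.333 -0.103  0.59 ]
 [-0.001  0.293 -0.956  0.384]
 [ 0.     0.     0.     1.   ]]$[0]: bad value
$[0]: bad value
```

View pics/w1.png

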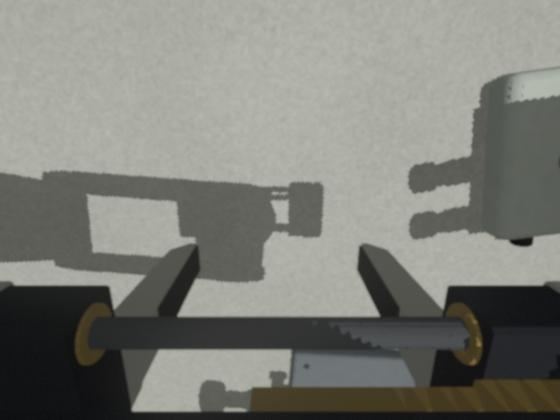

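```bash
python3 -m inch '[{"x":0,"y":-39,"z":0,"twist":0},{"x":0,"y":-39,"z":0,"twist":0},{"x":0,"y":-38,"z":0,"twist":0},{"x":-23,"y":0,"z":-39,"twist":0},{"x":-23,"y":0,"z":-39,"twist":0},{"x":-23,"y":0,"z":-39,"twist":0},{"x":-23,"y":0,"z":-39,"twist":0},{"x":-23,"y":0,"z":-40,"twist":0},{"x":-23,"y":0,"z":-40,"twist":0},{"x":-23,"y":0,"z":-40,"twist":0},{"x":-23,"y":0,"z":-40,"twist":0}]' 0.2
```

```text
t: 1.3
tool_pos: [0.4419, 0.2782, 0.5207]
orientation: [-1.357, -0.943, 0.943]
force: [1.0, 1.1, 0.6]
opening: 0.056
```

```bash
python3 -m inch '[{"x":0,"y":0,"z":0,"twist":0.147},{"x":0,"y":0,"z":0,"twist":0.147},{"x":0,"y":0,"z":0,"twist":0.147},{"x":0,"y":0,"z":0,"twist":0.147},{"x":0,"y":0,"z":0,"twist":0.147},{"x":0,"y":0,"z":0,"twist":0.147},{"x":0,"y":0,"z":0,"twist":0.147},{"x":0,"y":0,"z":0,"twist":0.147},{"x":0,"y":0,"z":0,"twist":0.147},{"x":0,"y":0,"z":0,"twist":0.147},{"x":0,"y":0,"z":0,"twist":0.147},{"x":0,"y":0,"z":0,"twist":0}]'
python3 - <<'E'
from h import *
s=robot.read_state(); print(s['t'],s['tool_pos'],R.from_rotvec(s['orientation']).as_matrix().round(3))
c=cam('wrist'); save(c,'w1'); print(c['W'].round(3))
E
```

```text
t: 2.5
tool_pos: [0.4411, 0.2799, 0.5205]
orientation: [-1.548, 0.318, -0.317]
force: [-0.7, 0.5, -0.8]
opening: 0.0557
2.5 [0.44107815 0.27985702 0.52053788] [[ 0.919 -0.     0.394]
 [-0.394 -0.     0.919]
 [-0.    -1.    -0.   ]]
[[ 0.919 -0.376 -0.116  0.473]
 [-0.394 -0.879 -0.269  0.355]
 [-0.001  0.293 -0.956  0.5  ]
 [ 0.     0.     0.     1.   ]]
```

View pics/w1.png

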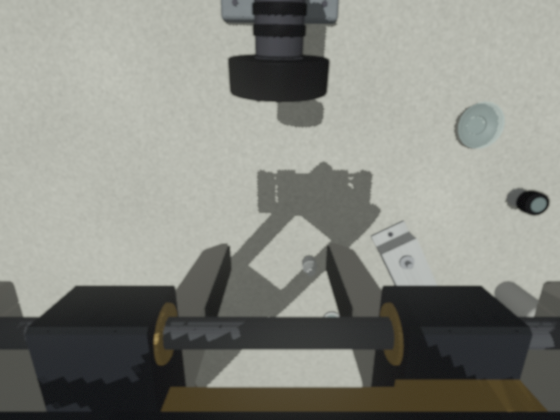

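Run:
```python
from h import *
c=load('w1'); D=c['depth']
print(D[44:112:4,225:335:8].round(3))
W=c['W']; h=np.array([-.394,-.919,0]); 
for v in range(0,112,4): 
    p=dep(c,279,v); print(v,p.round(4), 'along h',(p@h).round(4))
```

```text
[[0.453 0.451 0.451 0.45  0.209 0.203 0.203 0.201 0.203 0.    0.452 0.451
  0.451 0.45 ]
 [0.454 0.452 0.453 0.452 0.212 0.205 0.203 0.203 0.204 0.207 0.451 0.452
  0.451 0.452]
 [0.454 0.454 0.453 0.454 0.212 0.207 0.204 0.204 0.205 0.209 0.454 0.454
  0.455 0.456]
 [0.455 0.218 0.22  0.221 0.221 0.222 0.222 0.223 0.225 0.227 0.227 0.228
  0.23  0.457]
 [0.456 0.205 0.198 0.196 0.195 0.196 0.196 0.197 0.198 0.199 0.2   0.201
  0.203 0.212]
 [0.46  0.205 0.199 0.195 0.192 0.19  0.189 0.189 0.19  0.19  0.194 0.197
  0.201 0.212]
 [0.462 0.206 0.199 0.195 0.193 0.192 0.192 0.19  0.191 0.193 0.194 0.197
  0.202 0.215]
 [0.463 0.209 0.2   0.196 0.195 0.194 0.191 0.192 0.192 0.194 0.196 0.
  0.203 0.219]
 [0.464 0.21  0.203 0.199 0.197 0.194 0.193 0.192 0.193 0.195 0.196 0.199
  0.206 0.222]
 [0.465 0.212 0.204 0.2   0.197 0.195 0.194 0.193 0.194 0.197 0.198 0.203
  0.207 0.465]
 [0.468 0.214 0.205 0.201 0.199 0.197 0.196 0.196 0.195 0.197 0.2   0.203
  0.209 0.468]
 [0.468 0.214 0.206 0.202 0.199 0.199 0.197 0.196 0.198 0.199 0.201 0.203
  0.21  0.469]
 [0.471 0.217 0.207 0.203 0.2   0.1
[... 885 characters left out ...]
 0.2771] along h -0.5541
48 [0.4893 0.3908 0.276 ] along h -0.552
52 [0.4884 0.3886 0.2761] along h -0.5496
56 [0.4888 0.3895 0.2543] along h -0.5506
60 [0.486  0.383  0.2853] along h -0.5435
64 [0.4846 0.3799 0.2936] along h -0.5401
68 [0.4837 0.3778 0.2941] along h -0.5378
72 [0.4829 0.3759 0.2926] along h -0.5357
76 [0.4821 0.3739 0.2914] along h -0.5335
80 [0.4811 0.3717 0.2923] along h -0.5311
84 [0.4802 0.3696 0.2917] along h -0.5289
88 [0.4793 0.3675 0.2911] along h -0.5265
92 [0.4784 0.3654 0.2897] along h -0.5243
96 [0.4775 0.3631 0.29  ] along h -0.5218
100 [0.4765 0.361  0.2885] along h -0.5195
104 [0.4784 0.3639 0.001 ] along h -0.523
108 [ 0.4762  0.3586 -0.0015] along h -0.5172
```

```bash
python3 -m inch '[{"x":0,"y":0,"z":35,"twist":0},{"x":0,"y":0,"z":35,"twist":0},{"x":0,"y":0,"z":0,"twist":0}]'
python3 - <<'E'
from h import *
s=robot.read_state(); print(s['t'],s['tool_pos'])
c=cam('wrist'); save(c,'w2')
E
```

```text
t: 2.85
tool_pos: [0.4692, 0.3469, 0.5186]
orientation: [-1.55, 0.312, -0.308]
force: [0.4, 0.2, -0.0]
opening: 0.0558
2.85 [0.46920336 0.34685178 0.51861903]
```

View pics/w2.png

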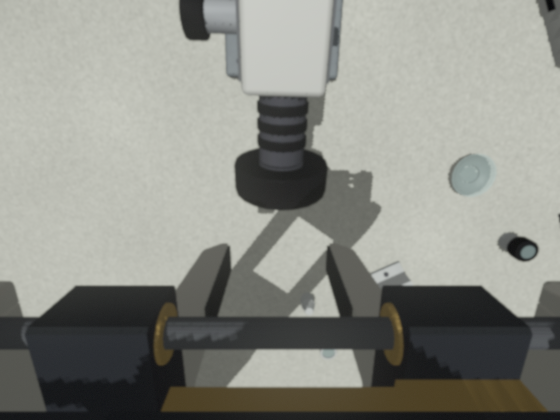

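```bash
cat > camfit.py <<'E'
from h import *
from scipy.optimize import least_squares
c=load('w2'); g=c['color'].astype(int)
m=(g.min(2)>150).astype(np.uint8); m[100:]=0; m[:,:215]=0; m[:,350:]=0
def pts(c,mask): 
    v,u=np.nonzero(mask); k=c['depth'][v,u]>0; v,u=v[k],u[k]
    d=np.stack([(u-c['cx'])/c['fx'],(v-c['cy'])/c['fy'],np.ones(len(u))],1)*c['depth'][v,u][:,None]
    return d@c['W'][:3,:3].T+c['W'][:3,3],u,v
mk=np.zeros_like(m); mk[2:85,248:325]=1
P,u,v=pts(c,mk); q=P.mean(0)
for _ in range(3):
    V=np.linalg.svd(P-P.mean(0),full_matrices=False)[2]; n=V[2]*np.sign(V[2,2]); r=(P-P.mean(0))@n; P=P[abs(r)<max(.0015,2*r.std())]
print(len(P),r.std(),n,'tilt',np.arccos(n[2]),'az',np.degrees(np.arctan2(n[1],n[0])))
# side edges of the box from depth jump
E1=[];E2=[]; q=P.mean(0)
for vv in range(5,85,4):
    row=g[vv].min(1); 
    us=np.nonzero((c['depth'][vv,200:360]<.225)&(c['depth'][vv,200:360]>.1)&(row[200:360]>120))[0]+200
    for L,uu in ((E1,us.min()-.5),(E2,us.max()+.5)):
        o,d=ray(c,uu,vv); L.append(o+d*((q-o)@n)/(d@n))
for L in (E1,E2):
    L=np.array(L); f=np.polyfit(L[:,1],L[:,0],1); print('edge az',np.degrees(np.arctan2(1,f[0])), (L[:,0]-np.polyval(f,L[:,1])).std())
mid=(np.array(E1)+np.array(E2))/2; w=np.linalg.norm(np.array(E1)-np.array(E2),axis=1); print('width',w.mean())
f=np.polyfit(mid[:,1],mid[:,0],1); print('mid az',np.degrees(np.arctan2(1,f[0])),mid.mean(0))
# joint ring cylinder fit, both views
Q=[]
for nm,(r0,r1,c0,c1),dm in (('w1',(66,99,232,325),.235),('w2',(160,200,240,322),.235)):
    cc=load(nm); mk=np.zeros(cc['depth'].shape,np.uint8); mk[r0:r1,c0:c1]=1; mk&=((cc['depth']<dm)).astype(np.uint8)
    X,_,_=pts(cc,mk); Q.append(X); print(nm,len(X),X.mean(0))
def res(p,X,rad=None):
    t,a=p[0],p[1]; ax=np.array([np.cos(a)*np.cos(t),np.sin(a)*np.cos(t),-np.sin(t)])
    c0=np.array([p[2],p[3],p[4]]); d=X-c0; d=d-np.outer(d@ax,ax); return np.linalg.norm(d,axis=1)-(rad or p[5])
for nm,X in (('w1',Q[0]),('w2',Q[1]),('both',np.vstack(Q))):
    t0,a0=np.arccos(n[2]),np.radians(-112.8)
    for fix in (0,1):
        if fix:
            s=least_squares(lambda p:res([t0,a0,p[0],.363,p[1]],X,.036),[.477,.255],loss='soft_l1',f_scale=.001); print(nm,'fixed axis',s.x,np.sqrt((s.fun**2).mean()))
        else:
            s=least_squares(lambda p:res([p[0],p[1],p[2],.363,p[3]],X,.036),[t0,a0,.477,.255],loss='soft_l1',f_scale=.001); print(nm,'free',s.x[0],np.degrees(s.x[1]),s.x[2:],np.sqrt((s.fun**2).mean()))
E
python3 camfit.py
```

```text
6115 0.0006477919847021566 [-0.08998108 -0.20430461  0.97476306] tilt 0.22513909801407753 az -113.76994540478907
edge az 99.06606677293492 0.004456445216334514
edge az 65.73496955055101 0.000791490599247708
width 0.057381676824628934
mid az 82.88677676294384 [0.51511356 0.45550722 0.30224684]
w1 3015 [0.4804299  0.37125867 0.28642123]
w2 3150 [0.4837394  0.3787874  0.28333829]
w1 free 0.22955369378942606 -113.84057926656251 [0.47716069 0.25238622] 0.0005925314267814298
w1 fixed axis [0.47745954 0.25248747] 0.000595124657434247
w2 free -0.7579842169829896 -95.89591936915463 [0.47596773 0.25594924] 0.003814182110872049
w2 fixed axis [0.47753254 0.2513787 ] 0.007801327312339734
both free 0.048846515605721307 -113.72094984670704 [0.47722096 0.25463101] 0.00511890156446863
both fixed axis [0.47749624 0.25209035] 0.00579342910830817
```

```bash
python3 -m inch '[{"x":16,"y":0,"z":-40,"twist":0},{"x":17,"y":0,"z":-42,"twist":0},{"x":17,"y":0,"z":-42,"twist":0},{"x":17,"y":0,"z":-42,"twist":0},{"x":17,"y":8,"z":-42,"twist":0},{"x":17,"y":9,"z":-42,"twist":0},{"x":17,"y":9,"z":-42,"twist":0},{"x":17,"y":9,"z":-42,"twist":0},{"x":17,"y":9,"z":-42,"twist":0},{"x":17,"y":9,"z":-42,"twist":0},{"x":17,"y":9,"z":-42,"twist":0},{"x":17,"y":9,"z":-42,"twist":0}]'
python3 -m inch '[{"x":17,"y":9,"z":-43,"twist":0},{"x":17,"y":10,"z":-45,"twist":0},{"x":17,"y":9,"z":-45,"twist":0},{"x":17,"y":0,"z":-45,"twist":0.012},{"x":0,"y":0,"z":0,"twist":0}]'
python3 - <<'E'
from h import *
s=robot.read_state(); print(s['t'],s['tool_pos'],R.from_rotvec(s['orientation']).as_matrix().round(3))
c=cam('wrist'); save(c,'w3')
E
```

```text
t: 4.1
tool_pos: [0.4577, -0.1991, 0.45]
orientation: [-1.549, 0.312, -0.314]
force: [0.9, 1.3, 0.5]
opening: 0.0557
t: 4.6
tool_pos: [0.4495, -0.3924, 0.4203]
orientation: [-1.547, 0.328, -0.325]
force: [0.4, 2.5, -0.1]
opening: 0.0557
4.6 [ 0.44951534 -0.39235113  0.42034171] [[ 0.915 -0.002  0.404]
 [-0.404 -0.     0.915]
 [-0.002 -1.    -0.001]]
```

View pics/w3.png

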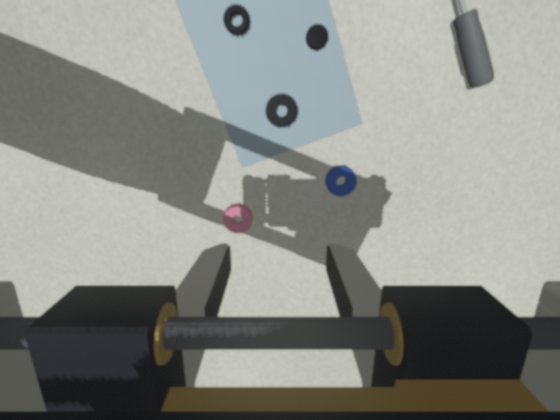

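Candidates in this view: for the large knob, black ring (282,110), blue ring (341,181) and pink ring (238,218). For the small knob, black ring (237,20) and solid dust cap (317,37). I choose (282,110) and (237,20) and check them in a crop.

Run:
```python
from h import *
c=load('w3'); g=c['color'].astype(int)
cv2.imwrite('pics/w3c.png',cv2.resize(c['color'][0:140,200:350,::-1],None,fx=4,fy=4,interpolation=2))
m=((g.max(2)<80)).astype(np.uint8); m[140:]=0; m[:,:200]=0; m[:,345:]=0
n,l,st,ce=cv2.connectedComponentsWithStats(m)
for i in range(1,n):
    if st[i,4]<150: continue
    cnt=max(cv2.findContours((l==i).astype(np.uint8),0,cv2.CHAIN_APPROX_NONE)[0],key=len)
    (u,v),(a,b),_=cv2.fitEllipse(cnt); z=.019 if a>30 else .017
    o=onz(c,u,v,z); print(st[i],(u,v),a,b,o.round(4),dep(c,u+ (a*.35),v).round(4), 'dia',(a+1)*np.linalg.norm(o-c['W'][:3,3])/c['fx'])
    # bore
x=load('w3')['W'][:3,3]; print(x)
```

```text
[225   6  24  29 429] (236.61224365234375, 19.87261390686035) 23.17674446105957 28.75005531311035 [ 0.4789 -0.2128  0.017 ] [ 0.4869 -0.2163  0.0168] dia 0.030831365344511433
[307  25  20  25 390] (316.59735107421875, 36.89099884033203) 19.330535888671875 23.733932495117188 [ 0.5522 -0.2634  0.017 ] [ 0.5595 -0.2661  0.0144] dia 0.02565772998238958
[267  95  30  31 602] (281.4593200683594, 110.22245788574219) 29.20357322692871 30.421424865722656 [ 0.4858 -0.3184  0.017 ] [ 0.4967 -0.3233  0.0185] dia 0.0371494032029767
[ 0.48277073 -0.31774546  0.40021391]
```

View pics/w3c.png

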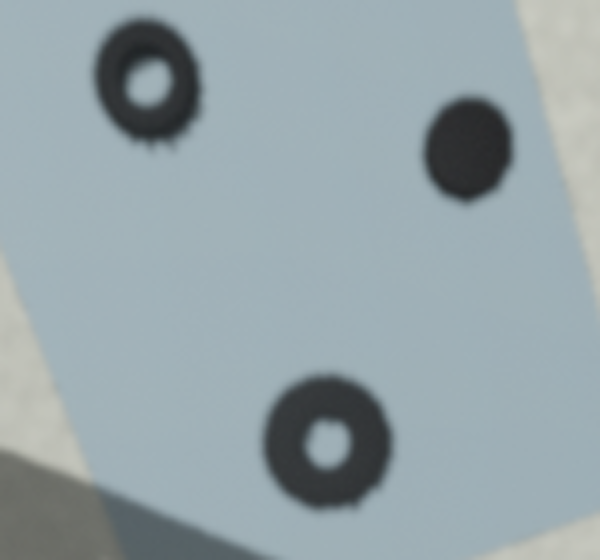

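```bash
python3 -m inch '[{"x":1,"y":40,"z":28,"twist":0},{"x":1,"y":40,"z":28,"twist":0},{"x":1,"y":40,"z":27,"twist":0},{"x":0,"y":40,"z":0,"twist":0},{"x":0,"y":40,"z":0,"twist":0},{"x":0,"y":20,"z":0,"twist":0},{"x":0,"y":9,"z":0,"twist":0},{"x":0,"y":0,"z":0,"twist":0}]'
python3 - <<'E'
from h import *
s=robot.read_state(); print(s['t'],s['tool_pos'],R.from_rotvec(s['orientation']).as_matrix().round(3))
E
```

```text
t: 5.45
tool_pos: [0.4876, -0.3118, 0.1924]
orientation: [-1.546, 0.324, -0.322]
force: [-0.5, 0.3, 0.5]
opening: 0.0558
5.45 [ 0.48759717 -0.3117721   0.19236398] [[ 0.916 -0.001  0.401]
 [-0.401  0.001  0.916]
 [-0.001 -1.     0.   ]]
```

```bash
python3 -m inch '[{"x":1,"y":1,"z":-6.5,"twist":0},{"x":0,"y":0,"z":0,"twist":0},{"x":0,"y":0,"z":0,"twist":0}]'
python3 -m inch '[{"x":0,"y":0,"z":0,"twist":0},{"x":0,"y":0,"z":0,"twist":0},{"x":0,"y":0,"z":0,"twist":0},{"x":0,"y":0,"z":0,"twist":0}]' -1 20
```

```text
t: 5.75
tool_pos: [0.4868, -0.3199, 0.1935]
orientation: [-1.548, 0.323, -0.327]
force: [0.1, -0.3, -0.1]
opening: 0.0559
t: 6.15
tool_pos: [0.4863, -0.3191, 0.192]
orientation: [-1.546, 0.325, -0.325]
force: [-0.5, 0.3, 2.3]
opening: 0.0381
```

```bash
python3 -m inch '[{"x":0,"y":-20,"z":0,"twist":0},{"x":0,"y":-40,"z":0,"twist":0},{"x":0,"y":-40,"z":0,"twist":0},{"x":0,"y":-40,"z":10,"twist":0},{"x":-7,"y":0,"z":35,"twist":0},{"x":-8,"y":0,"z":40,"twist":0},{"x":-8,"y":0,"z":40,"twist":0},{"x":-8,"y":0,"z":40,"twist":0},{"x":-8,"y":0,"z":40,"twist":0},{"x":0,"y":0,"z":17,"twist":0},{"x":0,"y":0,"z":0,"twist":0},{"x":0,"y":0,"z":0,"twist":0}]'
python3 - <<'E'
from h import *
s=robot.read_state(); print(s['t'],s['tool_pos'],R.from_rotvec(s['orientation']).as_matrix().round(3))
c=cam('wrist'); save(c,'w4')
E
```

```text
t: 7.35
tool_pos: [0.5398, -0.1001, 0.3315]
orientation: [-1.547, 0.324, -0.324]
force: [0.9, -0.2, -0.4]
opening: 0.0379
7.35 [ 0.53979313 -0.10010046  0.33152459] [[ 0.916 -0.     0.401]
 [-0.401 -0.     0.916]
 [-0.    -1.    -0.   ]]
```

View pics/w4.png

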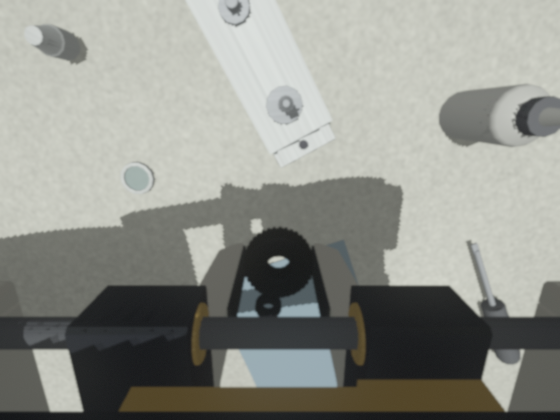

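Run:
```python
from h import *
c=load('w4')
a=cv2.resize(c['color'][80:135,255:325,::-1],None,fx=10,fy=10,interpolation=2); cv2.imwrite('pics/w4c.png',a)
b=cv2.resize(c['color'][220:300,230:330,::-1],None,fx=7,fy=7,interpolation=2); cv2.imwrite('pics/w4d.png',b)
D=c['depth']; print(D[94:116:2,274:300:2].round(3))
```

```text
[[0.25  0.25  0.249 0.249 0.249 0.25  0.25  0.25  0.25  0.25  0.251 0.25
  0.249]
 [0.25  0.25  0.252 0.251 0.196 0.196 0.195 0.196 0.197 0.251 0.25  0.251
  0.251]
 [0.251 0.249 0.25  0.198 0.195 0.194 0.194 0.193 0.196 0.197 0.251 0.252
  0.251]
 [0.251 0.251 0.252 0.197 0.195 0.191 0.192 0.193 0.195 0.197 0.252 0.251
  0.251]
 [0.251 0.252 0.197 0.196 0.194 0.192 0.192 0.192 0.194 0.196 0.252 0.252
  0.252]
 [0.252 0.253 0.199 0.196 0.194 0.193 0.194 0.194 0.194 0.198 0.253 0.252
  0.252]
 [0.254 0.253 0.252 0.198 0.196 0.194 0.194 0.195 0.196 0.198 0.253 0.252
  0.254]
 [0.253 0.253 0.253 0.199 0.198 0.196 0.196 0.197 0.198 0.254 0.252 0.253
  0.253]
 [0.254 0.254 0.252 0.253 0.214 0.199 0.199 0.199 0.253 0.254 0.254 0.255
  0.253]
 [0.254 0.255 0.255 0.256 0.255 0.254 0.255 0.253 0.252 0.254 0.255 0.253
  0.254]
 [0.254 0.254 0.255 0.255 0.254 0.254 0.255 0.255 0.254 0.254 0.254 0.256
  0.254]]
```

View pics/w4c.png

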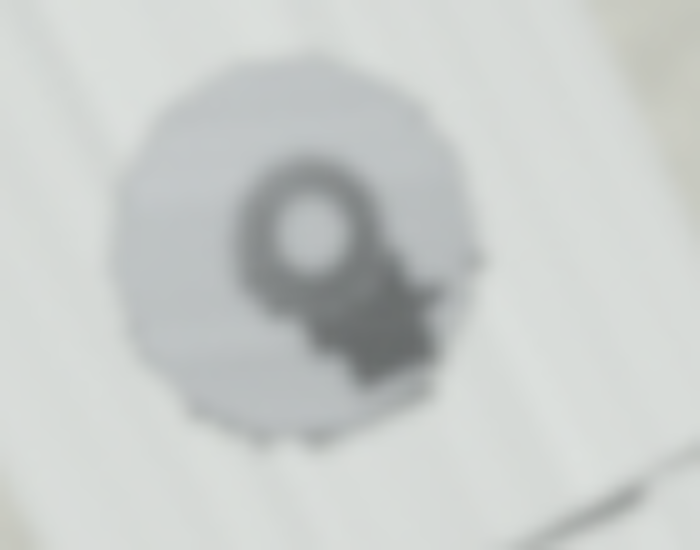

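View pics/w4d.png

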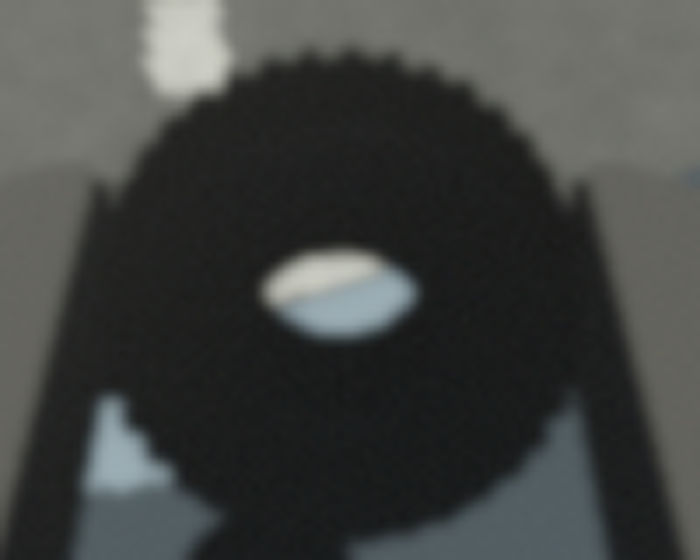

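Run:
```python
from h import *
c=load('w4'); x=np.array([.916,-.401,0]); z=np.array([.401,.916,0]); t=np.array([.5397,-.1001,0])
for n,p in (('tip',onz(c,285.75,103.05,.108)),('flange',onz(c,284.4,105.4,.046)),('knobfar',onz(c,278.3,227.0,.1585))): print(n,p.round(4),'tool x,z',((p-t)@x).round(4),((p-t)@z).round(4))
print(dep(c,278,240),dep(c,278,230),dep(c,286,103))
p=c['W']; print(p.round(3))
```

```text
tip [ 0.5789 -0.0229  0.108 ] tool x,z 0.0049 0.0864
flange [ 0.579  -0.0234  0.046 ] tool x,z 0.0052 0.0861
knobfar [ 0.5495 -0.0786  0.1585] tool x,z 0.0003 0.0236
[ 0.54645143 -0.08506155  0.15902287] [ 0.54694602 -0.08390043  0.1477561 ] [ 0.57907043 -0.02291242  0.10712289]
[[ 0.916 -0.384 -0.119  0.573]
 [-0.401 -0.876 -0.269 -0.025]
 [-0.001  0.294 -0.956  0.311]
 [ 0.     0.     0.     1.   ]]
```

Run:
```python
from h import *
c=load('w4'); x=np.array([.916,-.401,0]); z=np.array([.401,.916,0]); t=np.array([.5397,-.1001,0])
for e in (-.001,0,.001):
  for v,h,s in ((255.0,.1585,-.0068),(268.1,.1425,.0068),(227.2,.1425,-.0195)):
    p=onz(c,278.5,v,h+e); print(v,'tool x,z',((p-t)@x).round(4),((p-t)@z+s).round(4))
```

```text
255.0 tool x,z 0.0004 0.0002
268.1 tool x,z 0.0004 -0.0027
227.2 tool x,z 0.0004 -0.0025
255.0 tool x,z 0.0004 0.0007
268.1 tool x,z 0.0004 -0.0021
227.2 tool x,z 0.0004 -0.0021
255.0 tool x,z 0.0004 0.0012
268.1 tool x,z 0.0004 -0.0016
227.2 tool x,z 0.0004 -0.0017
```

```bash
python3 -m inch '[{"x":2,"y":0,"z":35,"twist":0},{"x":2.6,"y":0,"z":35,"twist":0},{"x":0,"y":0,"z":17.2,"twist":0},{"x":0,"y":0,"z":0,"twist":0},{"x":0,"y":0,"z":0,"twist":0},{"x":0,"y":25,"z":0,"twist":0},{"x":0,"y":8,"z":0,"twist":0},{"x":0,"y":8,"z":0,"twist":0},{"x":0,"y":0,"z":0,"twist":0}]'
python3 - <<'E'
from h import *
s=robot.read_state(); print(s['t'],s['tool_pos'],s['force'])
c=cam('wrist'); save(c,'w5'); c=cam('scene'); save(c,'s5'); 
cv2.imwrite('pics/s5c.png',cv2.resize(c['color'][180:290,210:340,::-1],None,fx=5,fy=5,interpolation=2))
E
```

```text
t: 8.3
tool_pos: [0.5785, -0.0228, 0.2895]
orientation: [-1.547, 0.327, -0.324]
force: [-0.3, -0.8, -0.6]
opening: 0.0381
8.3 [ 0.57847435 -0.02284643  0.2895391 ] [-0.25926172 -0.77152729 -0.59762356]
```

View pics/w5.png

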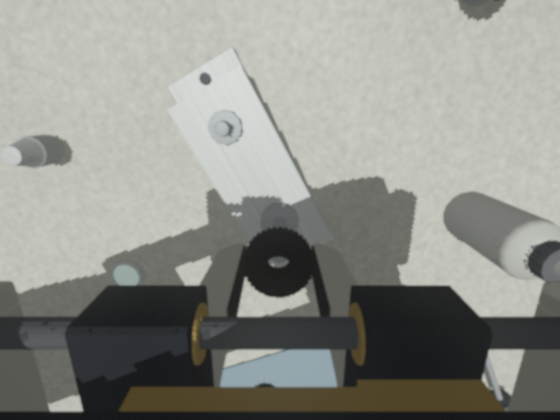

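View pics/s5c.png

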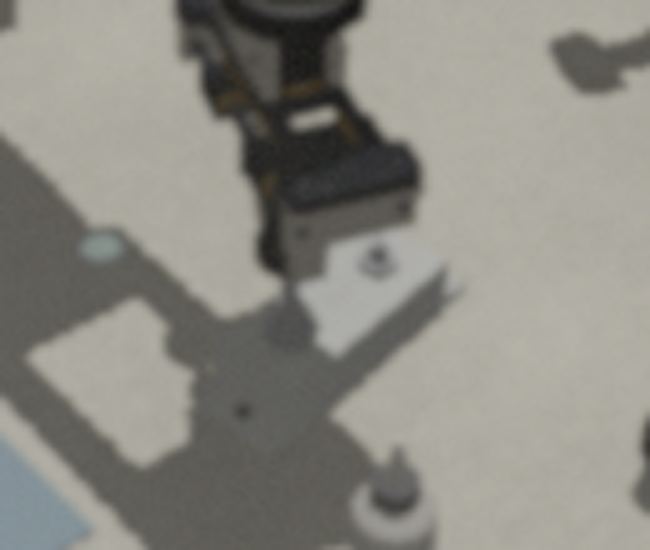

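Run:
```python
from h import *
c=load('w5')
cv2.imwrite('pics/w5c.png',cv2.resize(c['color'][200:300,225:335,::-1],None,fx=6,fy=6,interpolation=2))
```

```text
(no output)
```

View pics/w5c.png

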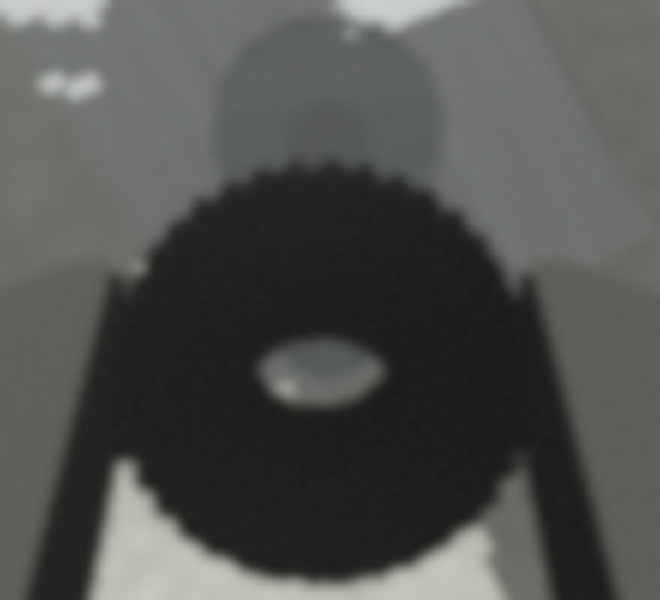

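```bash
python3 -m inch '[{"x":0.5,"y":10,"z":0,"twist":0},{"x":0,"y":12,"z":0,"twist":0},{"x":0,"y":12,"z":0,"twist":0},{"x":0,"y":12,"z":0,"twist":0},{"x":0,"y":5,"z":0,"twist":0},{"x":0,"y":0,"z":0,"twist":0}]'
python3 -m inch '[{"x":0,"y":2,"z":0,"twist":0},{"x":0,"y":2,"z":0,"twist":0},{"x":0,"y":0,"z":0,"twist":0}]'
```

```text
t: 9.0
tool_pos: [0.579, -0.0223, 0.2381]
orientation: [-1.547, 0.327, -0.323]
force: [-0.3, -0.6, -0.7]
opening: 0.0385
t: 9.3
tool_pos: [0.5797, -0.0224, 0.2359]
orientation: [-1.546, 0.324, -0.325]
force: [-0.4, -0.6, -0.7]
opening: 0.0382
```

```bash
python3 -m inch '[{"x":0,"y":1,"z":0,"twist":0},{"x":0,"y":0,"z":0,"twist":0}]'
python3 -m inch '[{"x":0,"y":0,"z":0,"twist":0},{"x":0,"y":0,"z":0,"twist":0},{"x":0,"y":0,"z":0,"twist":0}]' 0.2
python3 - <<'E'
from h import *
c=cam('wrist'); save(c,'w6')
cv2.imwrite('pics/w6c.png',cv2.resize(c['color'][180:300,205:355,::-1],None,fx=5,fy=5,interpolation=2))
E
```

```text
t: 9.5
tool_pos: [0.5798, -0.0224, 0.235]
orientation: [-1.546, 0.324, -0.325]
force: [-0.7, -0.1, -0.7]
opening: 0.0379
t: 9.8
tool_pos: [0.5796, -0.0224, 0.2348]
orientation: [-1.546, 0.325, -0.325]
force: [-0.6, -0.9, -0.3]
opening: 0.0546
```

View pics/w6c.png

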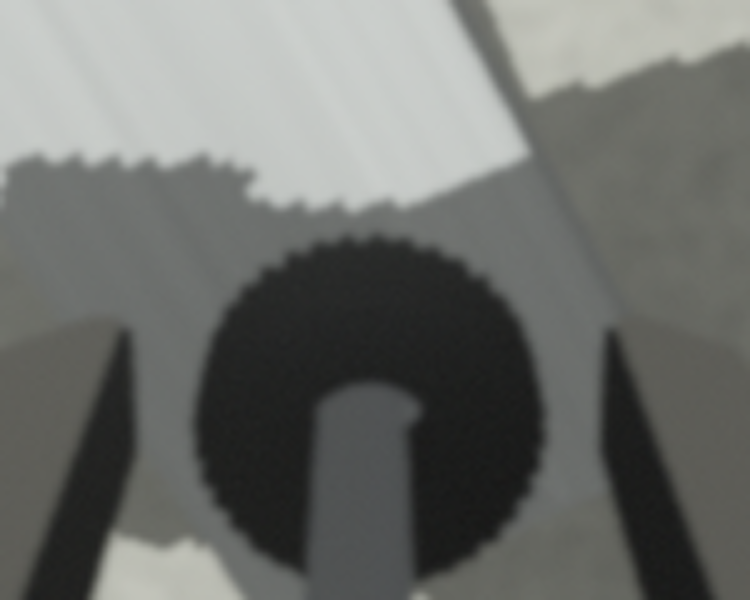

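```bash
python3 -m inch '[{"x":0,"y":-20,"z":0,"twist":0},{"x":0,"y":-40,"z":0,"twist":0},{"x":0,"y":-35,"z":0,"twist":0},{"x":-3,"y":0,"z":-34,"twist":0},{"x":-3,"y":0,"z":-45,"twist":0},{"x":-3,"y":0,"z":-45,"twist":0},{"x":-3,"y":20,"z":-45,"twist":0},{"x":-4,"y":40,"z":-30,"twist":0},{"x":0,"y":40,"z":-15,"twist":0},{"x":0,"y":9,"z":0,"twist":0},{"x":0,"y":0,"z":0,"twist":0},{"x":0,"y":0,"z":0,"twist":0}]'
python3 - <<'E'
from h import *
s=robot.read_state(); print(s['t'],s['tool_pos'])
c=cam('wrist'); save(c,'w7')
E
```

```text
t: 11.05
tool_pos: [0.48, -0.2115, 0.2225]
orientation: [-1.547, 0.323, -0.326]
force: [0.5, -0.1, 0.4]
opening: 0.0558
11.05 [ 0.48001309 -0.21147393  0.22247439]
```

View pics/w7.png

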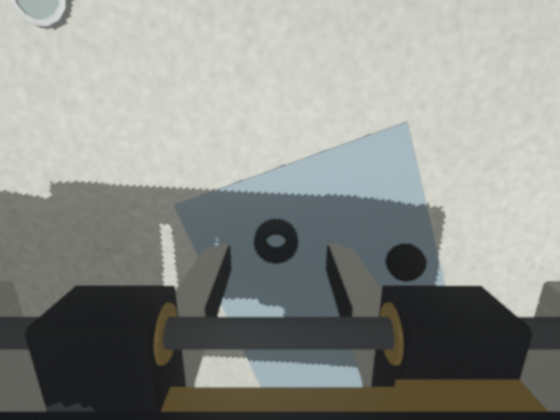

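Run:
```python
from h import *
c=load('w7'); g=c['color'].astype(int)
m=(g.max(2)<55).astype(np.uint8); m[:210]=0;m[275:]=0;m[:,:240]=0;m[:,320:]=0
n,l,st,ce=cv2.connectedComponentsWithStats(m); i=1+np.argmax(st[1:,4]); print(st[i])
u0,v0,w,h,_=st[i]; t=np.array([.4795,-.2117,0])
x=np.array([.916,-.402,0]); z=np.array([.402,.916,0])
# side extents ~ mid height; far(top row) edge = bottom rim (+z), near (bottom row)= top rim
for u,v,hh,s in ((u0+w/2-.5,v0-.5,.003,-.0145),(u0+w/2-.5,v0+h-.5,.017,.0145)):
    p=onz(c,u,v,hh); print(((p-t)@x).round(4),((p-t)@z+s).round(4))
```

```text
[ 255  220   42   43 1256]
-0.0008 -0.0026
-0.0008 0.0013
```

```bash
python3 -m inch '[{"x":0,"y":15,"z":-0.7,"twist":0},{"x":0,"y":12,"z":0,"twist":0},{"x":0,"y":4,"z":0,"twist":0},{"x":0,"y":0,"z":0,"twist":0}]'
python3 -m inch '[{"x":0,"y":0,"z":0,"twist":0},{"x":0,"y":0,"z":0,"twist":0},{"x":0,"y":0,"z":0,"twist":0},{"x":0,"y":0,"z":0,"twist":0},{"x":0,"y":0,"z":0,"twist":0}]' -1 20
```

```text
t: 11.5
tool_pos: [0.4786, -0.212, 0.1895]
orientation: [-1.546, 0.325, -0.323]
force: [-0.1, 0.5, 0.1]
opening: 0.0559
t: 12.0
tool_pos: [0.4786, -0.2124, 0.1898]
orientation: [-1.546, 0.325, -0.325]
force: [-0.5, -0.1, -1.4]
opening: 0.0274
```

```bash
python3 -m inch '[{"x":0,"y":-25,"z":0,"twist":0},{"x":0,"y":-40,"z":0,"twist":0},{"x":0,"y":-40,"z":0,"twist":0},{"x":0,"y":-40,"z":10,"twist":0},{"x":3,"y":0,"z":34,"twist":0},{"x":3,"y":0,"z":40,"twist":0},{"x":3,"y":0,"z":40,"twist":0},{"x":3,"y":0,"z":40,"twist":0},{"x":4,"y":0,"z":35,"twist":0},{"x":0,"y":0,"z":15.3,"twist":0},{"x":0,"y":0,"z":0,"twist":0},{"x":0,"y":20,"z":0,"twist":0}]'
python3 - <<'E'
from h import *
s=robot.read_state(); print(s['t'],s['tool_pos'])
c=cam('wrist'); save(c,'w8')
cv2.imwrite('pics/w8c.png',cv2.resize(c['color'][180:300,205:355,::-1],None,fx=5,fy=5,interpolation=2))
E
```

```text
t: 13.2
tool_pos: [0.5805, -0.0231, 0.3176]
orientation: [-1.547, 0.32, -0.328]
force: [-0.3, 0.5, 0.1]
opening: 0.0274
13.2 [ 0.58049478 -0.0231379   0.31761356]
```

View pics/w8c.png

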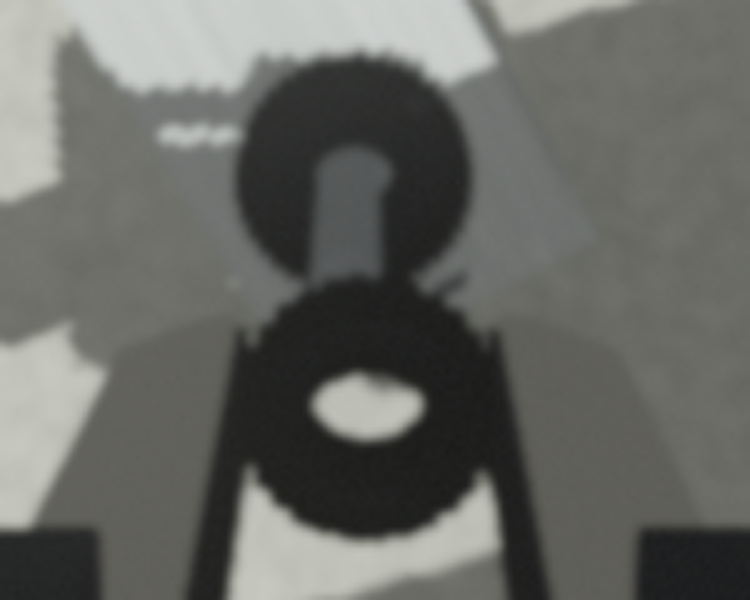

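Run:
```python
from h import *
for nm in ('w6','w8'):
    c=load(nm); s=c['W']; x=s[:3,0]; g=c['color'].astype(int); T=np.linalg.inv(c['tool_from_camera']); 
    for v in range(212,238,3) if nm=='w8' else range(262,296,5):
        row=g[v,255:300].mean(1); k=np.nonzero(row>55)[0]
        # contiguous run around centre
        cc=20; l=cc
        while l>0 and row[l]>60 and c['depth'][v,255+l]>0: l-=1
        r=cc
        while r<44 and row[r]>60: r+=1
        u=255+(l+r)/2; d=c['depth'][v,int(u)]+.005
        p=np.array(c['tool_from_camera'])@np.array([(u-c['cx'])/c['fx']*d,(v-c['cy'])/c['fy']*d,d,1]); print(nm,v,255+l,255+r,u,p.round(4))
```

```text
w6 262 267 289 278.0 [1.000e-04 1.748e-01 2.400e-03 1.000e+00]
w6 267 267 286 276.5 [-7.000e-04  1.705e-01  1.700e-03  1.000e+00]
w6 272 267 287 277.0 [-4.000e-04  1.633e-01  2.700e-03  1.000e+00]
w6 277 266 287 276.5 [-6.000e-04  1.584e-01  2.600e-03  1.000e+00]
w6 282 266 287 276.5 [-6.000e-04  1.547e-01  2.000e-03  1.000e+00]
w6 287 266 287 276.5 [-6.000e-04  1.504e-01  1.800e-03  1.000e+00]
w6 292 272 287 279.5 [8.00e-04 1.46e-01 1.90e-03 1.00e+00]
w8 212 271 283 277.0 [-8.000e-04  2.631e-01  2.600e-03  1.000e+00]
w8 215 267 283 275.0 [-0.0023  0.2533  0.0033  1.    ]
w8 218 267 282 274.5 [-0.0027  0.2481  0.0026  1.    ]
w8 221 267 281 274.0 [-0.0029  0.2392  0.0033  1.    ]
w8 224 267 281 274.0 [-0.0029  0.2337  0.003   1.    ]
w8 227 266 281 273.5 [-0.0031  0.2276  0.003   1.    ]
w8 230 266 281 273.5 [-0.003   0.2208  0.0033  1.    ]
w8 233 266 281 273.5 [-0.003   0.219   0.0018  1.    ]
w8 236 275 275 275.0 [-0.0016  0.1851  0.0136  1.    ]
```

```bash
python3 -m inch '[{"x":-3,"y":0,"z":0,"twist":0},{"x":0,"y":0,"z":0,"twist":0},{"x":0,"y":15,"z":0,"twist":0},{"x":0,"y":8,"z":0,"twist":0},{"x":0,"y":8,"z":0,"twist":0},{"x":0,"y":0,"z":0,"twist":0}]'
python3 - <<'E'
from h import *
s=robot.read_state(); print(s['t'],s['tool_pos'],s['force'])
c=cam('wrist'); save(c,'w9')
cv2.imwrite('pics/w9c.png',cv2.resize(c['color'][180:300,205:355,::-1],None,fx=5,fy=5,interpolation=2))
E
```

```text
t: 13.85
tool_pos: [0.5761, -0.0215, 0.2819]
orientation: [-1.547, 0.327, -0.323]
force: [-1.0, 1.1, -0.2]
opening: 0.0279
13.85 [ 0.57609224 -0.0214766   0.28192369] [-0.95315451  1.06556662 -0.18062664]
```

View pics/w9c.png

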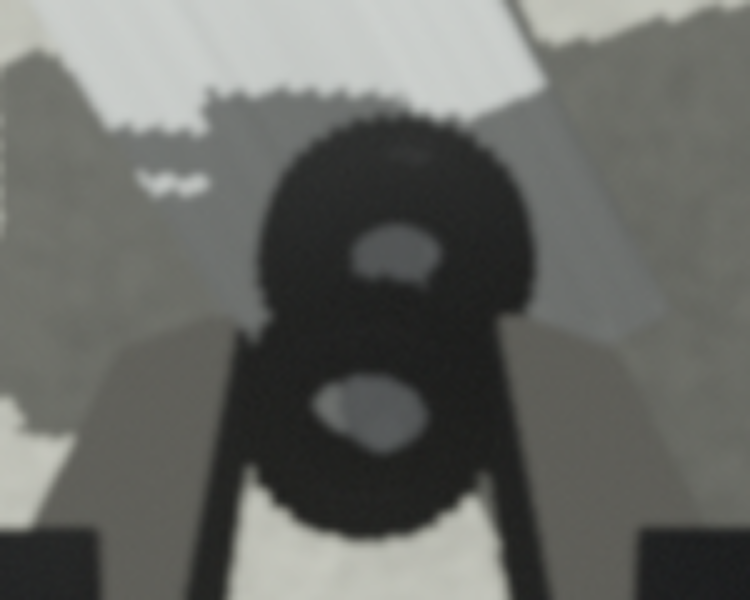

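```bash
python3 -m inch '[{"x":1.5,"y":0,"z":0,"twist":0},{"x":0,"y":6,"z":0,"twist":0},{"x":0,"y":10,"z":0,"twist":0},{"x":0,"y":8,"z":0,"twist":0},{"x":0,"y":4,"z":0,"twist":0},{"x":0,"y":0,"z":0,"twist":0}]'
python3 -m inch '[{"x":0,"y":2,"z":0,"twist":0},{"x":0,"y":2,"z":0,"twist":0},{"x":0,"y":0,"z":0,"twist":0}]'
```

```text
t: 14.5
tool_pos: [0.5776, -0.022, 0.2545]
orientation: [-1.546, 0.326, -0.323]
force: [-0.3, 0.9, -0.4]
opening: 0.0274
t: 14.8
tool_pos: [0.5781, -0.0221, 0.2518]
orientation: [-1.546, 0.325, -0.325]
force: [1.9, 0.1, -1.1]
opening: 0.0275
```

```bash
python3 -m inch '[{"x":0,"y":1.5,"z":0,"twist":0},{"x":0,"y":0,"z":0,"twist":0}]'
python3 -m inch '[{"x":0,"y":0,"z":0,"twist":0},{"x":0,"y":0,"z":0,"twist":0},{"x":0,"y":0,"z":0,"twist":0}]' 0.0
python3 - <<'E'
from h import *
c=cam('wrist'); save(c,'w10')
cv2.imwrite('pics/w10c.png',cv2.resize(c['color'][180:300,205:355,::-1],None,fx=5,fy=5,interpolation=2))
E
```

```text
t: 15.0
tool_pos: [0.5781, -0.0221, 0.2503]
orientation: [-1.546, 0.325, -0.325]
force: [-0.0, -0.1, 0.4]
opening: 0.0271
t: 15.3
tool_pos: [0.5782, -0.0221, 0.2505]
orientation: [-1.546, 0.325, -0.325]
force: [0.3, -0.2, -0.2]
opening: 0.045
```

View pics/w10c.png

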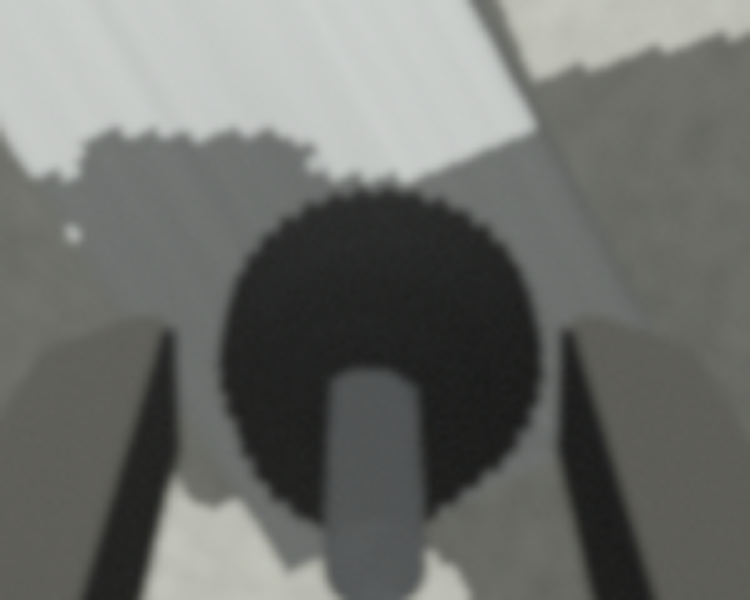

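Run:
```python
from h import *
c=load('w10')
for u,v in ((262,255),(268,262),(292,258),(290,270),(278,248),(258,270)): print(u,v,dep(c,u,v).round(4))
o,d=ray(c,278,225);print()
for v in range(215,255,4): print(v,dep(c,278,v).round(4))
```

```text
262 255 [ 0.573  -0.0124  0.0758]
268 262 [ 0.5721 -0.0218  0.0666]
292 258 [ 0.5873 -0.0207  0.0758]
290 270 [ 0.5835 -0.0269  0.076 ]
278 248 [ 0.5827 -0.0122  0.0757]
258 270 [ 0.5669 -0.0204  0.0746]

215 [ 0.5853 -0.0061  0.0393]
219 [ 0.5862 -0.0042  0.053 ]
223 [ 0.5861 -0.0044  0.0594]
227 [ 0.5853 -0.0061  0.0612]
231 [ 0.5844 -0.0083  0.0615]
235 [ 0.584  -0.0091  0.0654]
239 [ 0.5841 -0.009   0.0715]
243 [ 0.5839 -0.0095  0.0758]
247 [ 0.583  -0.0114  0.0762]
251 [ 0.5821 -0.0136  0.0763]
```

```bash
python3 -m inch '[{"x":0.5,"y":-10,"z":0,"twist":0},{"x":0,"y":-5,"z":0,"twist":0},{"x":0,"y":0,"z":0,"twist":0}]'
python3 -m inch '[{"x":0,"y":0,"z":0,"twist":0},{"x":0,"y":0,"z":0,"twist":0},{"x":0,"y":0,"z":0,"twist":0},{"x":0,"y":0,"z":0,"twist":0},{"x":0,"y":0,"z":0,"twist":0},{"x":0,"y":0,"z":0,"twist":0}]' -1 20
python3 - <<'E'
from h import *
s=robot.read_state(); print(s['t'],s['tool_pos'],s['force'],R.from_rotvec(s['orientation']).as_matrix().round(3))
c=cam('wrist'); save(c,'w11')
E
```

```text
t: 15.65
tool_pos: [0.5793, -0.0223, 0.2672]
orientation: [-1.546, 0.323, -0.327]
force: [0.0, 0.3, 0.1]
opening: 0.0468
t: 16.25
tool_pos: [0.5785, -0.0223, 0.2651]
orientation: [-1.546, 0.325, -0.324]
force: [-0.3, 0.1, -1.1]
opening: 0.0095
16.25 [ 0.57848981 -0.02227073  0.26511988] [-0.27134795  0.06261498 -1.14686211] [[ 0.915 -0.     0.402]
 [-0.402  0.     0.915]
 [-0.    -1.    -0.   ]]
```

View pics/w11.png

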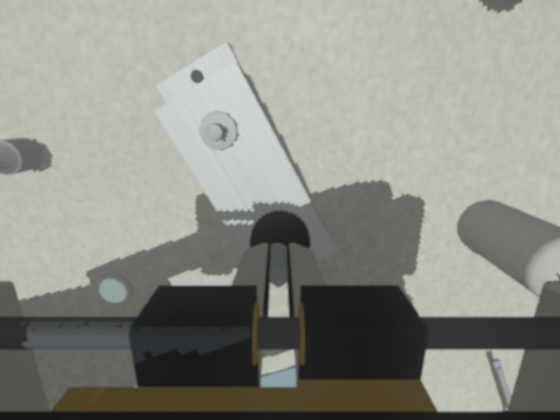

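```bash
python3 -m inch '[{"x":0,"y":-6,"z":0,"twist":0},{"x":0,"y":-8,"z":0,"twist":0},{"x":0,"y":-7,"z":0,"twist":0},{"x":0,"y":-3,"z":0,"twist":0},{"x":0,"y":0,"z":0,"twist":0}]'
python3 - <<'E'
from h import *
s=robot.read_state(); print(s['t'],s['tool_pos'],s['force'],s['opening'])
c=cam('wrist'); save(c,'w12'); c=cam('scene'); save(c,'s12')
a=cv2.resize(c['color'][190:270,235:315,::-1],None,fx=6,fy=6,interpolation=2)
b=cv2.resize(load('w12')['color'][180:300,205:355,::-1],None,fx=2.1,fy=2.1); 
o=np.zeros((480,800,3),np.uint8); o[:,:480]=a; o[:b.shape[0],480:480+b.shape[1]]=b; cv2.imwrite('pics/m12.png',o)
w=load('w12')
for v in range(222,262,4): print(v,dep(w,279,v).round(4))
E
```

```text
t: 16.8
tool_pos: [0.5789, -0.0223, 0.2905]
orientation: [-1.546, 0.323, -0.326]
force: [-0.5, 0.0, -1.3]
opening: 0.0091
16.8 [ 0.57894781 -0.02227635  0.29052003] [-0.45907325  0.0129371  -1.33128667] 0.00905248207826821
222 [ 0.5863 -0.0082  0.0877]
226 [ 0.5856 -0.0097  0.0905]
230 [ 0.5857 -0.0095  0.0979]
234 [ 0.5851 -0.0109  0.1003]
238 [ 0.5841 -0.0131  0.1005]
242 [ 0.5832 -0.0152  0.1013]
246 [ 0.5819 -0.0181  0.0998]
250 [ 0.5819 -0.0181  0.1055]
254 [ 0.5819 -0.018   0.1109]
258 [ 0.5818 -0.0183  0.1154]
```

View pics/m12.png

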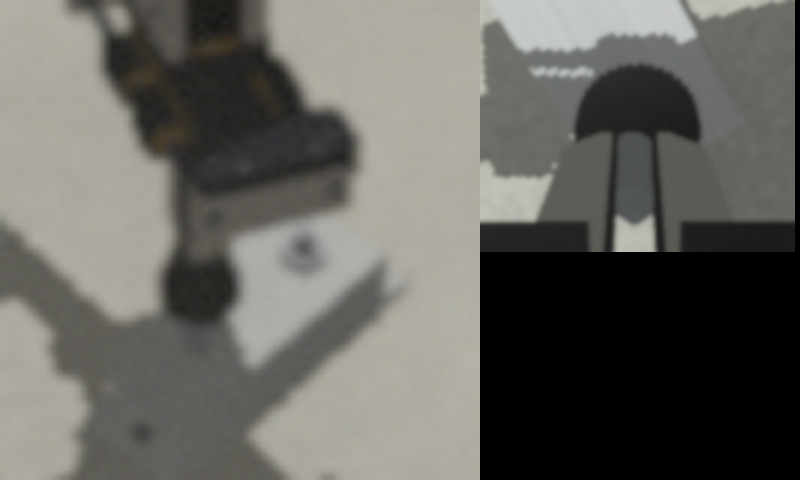

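```bash
python3 -m inch '[{"x":0,"y":0,"z":-2,"twist":0},{"x":0,"y":0,"z":-2,"twist":0},{"x":0,"y":0.3,"z":-2,"twist":0},{"x":0,"y":0.3,"z":-2,"twist":0},{"x":0,"y":0.3,"z":-2,"twist":0},{"x":0,"y":0.3,"z":-2,"twist":0},{"x":0,"y":0.3,"z":-2,"twist":0},{"x":0,"y":0.3,"z":-2,"twist":0},{"x":0,"y":0,"z":-2,"twist":0},{"x":0,"y":0,"z":0,"twist":0}]'
python3 - <<'E'
from h import *
s=robot.read_state(); print(s['t'],s['tool_pos'],s['force'],s['opening'])
c=cam('wrist'); save(c,'w13'); c=cam('scene'); save(c,'s13')
a=cv2.resize(c['color'][190:270,235:315,::-1],None,fx=6,fy=6,interpolation=2)
b=cv2.resize(load('w13')['color'][180:300,205:355,::-1],None,fx=2.1,fy=2.1); 
o=np.zeros((480,800,3),np.uint8); o[:,:480]=a; o[:b.shape[0],480:480+b.shape[1]]=b; cv2.imwrite('pics/m13.png',o)
w=load('w13')
for v in range(202,262,4): print(v,dep(w,279,v).round(4))
E
```

```text
t: 17.9
tool_pos: [0.5712, -0.039, 0.2875]
orientation: [-1.546, 0.325, -0.325]
force: [1.4, 1.3, -0.3]
opening: 0.0095
17.9 [ 0.57122633 -0.03901575  0.28746881] [ 1.38001072  1.34374431 -0.3109734 ] 0.009473847441922287
202 [ 0.5829 -0.0141  0.0809]
206 [ 0.5825 -0.015   0.0861]
210 [ 0.5817 -0.0169  0.0877]
214 [ 0.5807 -0.0191  0.0882]
218 [ 0.5803 -0.0202  0.0922]
222 [ 0.5799 -0.021   0.0965]
226 [ 0.5792 -0.0225  0.0988]
230 [ 0.5785 -0.0242  0.1004]
234 [ 0.5773 -0.0269  0.0992]
238 [ 0.5759 -0.0301  0.0969]
242 [ 0.5755 -0.031   0.1006]
246 [ 0.5753 -0.0313  0.1054]
250 [ 0.575  -0.0321  0.1089]
254 [ 0.5746 -0.0329  0.112 ]
258 [ 0.5743 -0.0336  0.1154]
```

View pics/m13.png

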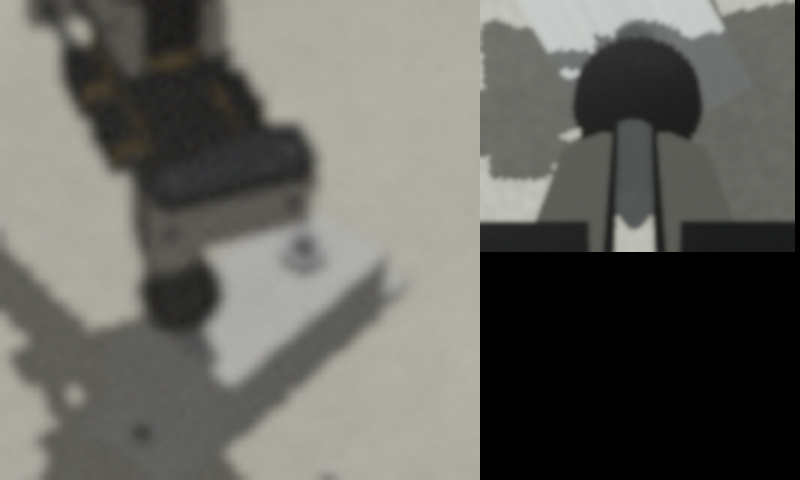

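```bash
cat > tilt.py <<'E'
from h import *
def tilt(w,r0=244,r1=275,show=True):
    T=np.array(w['tool_from_camera']); P=[]
    for v in range(r0,r1):
        for u in range(274,284):
            d=float(w['depth'][v,u])
            if d>0: P.append(np.r_[(T@np.array([(u-w['cx'])/w['fx']*d,(v-w['cy'])/w['fy']*d,d,1]))[:3],v])
    P=np.array(P); k=np.abs(P[:,0])<.0035; P=P[k]
    # tool z (=-h) surface coordinate vs tool y (down); correct cylinder curvature
    zc=P[:,2]-np.sqrt(.005**2-(P[:,0]-np.median(P[:,0]))**2)
    m=np.ones(len(P),bool)
    for _ in range(5):
        f=np.polyfit(P[m,1],zc[m],1); r=zc-np.polyval(f,P[:,1]); m=abs(r)<max(2*r[m].std(),.0008)
    return np.arctan(f[0]),f,r[m].std(),m.sum(),P[m,1].min(),P[m,1].max()
if __name__=='__main__':
    import sys
    for n in sys.argv[1:]:
        w=load(n)
        for r in ((244,265),(246,270),(250,272)): print(n,r,*tilt(w,*r))
E
python3 tilt.py w12 w13
```

```text
w12 (244, 265) 0.0009990556473654065 [ 0.00099906 -0.00027329] 0.00027183587358359175 209 0.1671759992037451 0.1953303696194465
w12 (246, 270) -0.00022528500993268825 [-2.25285014e-04 -7.27579108e-05] 0.00027487091212136355 239 0.16253457721423833 0.19287895383699324
w12 (250, 272) 0.005381964969108417 [ 0.00538202 -0.00108488] 0.0003100202677553204 216 0.1607836764966177 0.18732768726803975
w13 (244, 265) 0.19845270440574708 [ 0.20109966 -0.03333654] 0.00032443459004456677 197 0.16656509176375126 0.1865958004596667
w13 (246, 270) 0.20240193322698444 [ 0.20521189 -0.03408359] 0.00033929047280597554 228 0.16236471182840573 0.18382689962186077
w13 (250, 272) 0.20315621590133623 [ 0.20599806 -0.0342508 ] 0.00034157344275106066 205 0.16125404440904978 0.18017574324314148
```

```bash
python3 -m inch '[{"x":0,"y":0,"z":-1,"twist":0},{"x":0,"y":0.2,"z":-1,"twist":0},{"x":0,"y":0,"z":0,"twist":0}]'
python3 - <<'E'
from h import *
s=robot.read_state(); print(s['t'],s['tool_pos'],s['force'],s['opening'])
c=cam('wrist'); save(c,'w14')
E
python3 tilt.py w14
```

```text
t: 18.3
tool_pos: [0.5705, -0.0406, 0.2873]
orientation: [-1.546, 0.325, -0.325]
force: [1.4, 2.2, -1.5]
opening: 0.0098
18.3 [ 0.57049139 -0.04060548  0.28730208] [ 1.4327939   2.16547721 -1.46372166] 0.00975430461517716
w14 (244, 265) 0.21420550289435944 [ 0.21754297 -0.03599003] 0.00035561092095114934 207 0.1666315618699801 0.18578859416624915
w14 (246, 270) 0.21961726324230574 [ 0.22321758 -0.03698744] 0.00036306976826367 229 0.16285166195832831 0.18408107067896723
w14 (250, 272) 0.21332357017426062 [ 0.21661948 -0.03588978] 0.00036536569769881515 207 0.16116174007263176 0.17984658980357204
```

```bash
python3 -m inch '[{"x":0,"y":0,"z":-1,"twist":0},{"x":0,"y":0,"z":0,"twist":0}]'
python3 -m inch '[{"x":0,"y":0,"z":0,"twist":0},{"x":0,"y":0,"z":0,"twist":0},{"x":0,"y":-5,"z":0,"twist":0},{"x":0,"y":-15,"z":0,"twist":0},{"x":0,"y":-25,"z":0,"twist":0},{"x":0,"y":-40,"z":0,"twist":0},{"x":0,"y":-40,"z":0,"twist":0},{"x":0,"y":-20,"z":0,"twist":0},{"x":0,"y":0,"z":0,"twist":0},{"x":0,"y":0,"z":0,"twist":0}]' -1 60
python3 - <<'E'
from h import *
s=robot.read_state(); print(s['t'],s['tool_pos'],s['force'],s['opening'],R.from_rotvec(s['orientation']).as_matrix().round(4))
c=cam('wrist'); save(c,'w15'); c=cam('scene'); save(c,'s15')
E
python3 tilt.py w15
```

```text
t: 18.55
tool_pos: [0.5701, -0.0415, 0.2872]
orientation: [-1.546, 0.325, -0.325]
force: [1.7, 2.4, -1.4]
opening: 0.0089
t: 19.55
tool_pos: [0.57, -0.0417, 0.4326]
orientation: [-1.547, 0.324, -0.325]
force: [-0.0, 0.5, -2.1]
opening: 0.0087
19.55 [ 0.5699763  -0.04168945  0.43264101] [-0.01090449  0.54500778 -2.05938842] 0.008743426161017726 [[ 9.154e-01  5.000e-04  4.025e-01]
 [-4.025e-01 -5.000e-04  9.154e-01]
 [ 7.000e-04 -1.000e+00 -3.000e-04]]
w15 (244, 265) 0.20889286693361506 [ 0.21198529 -0.03494419] 0.00036276210738064987 196 0.16602263401945644 0.18560538205917096
w15 (246, 270) 0.2040516081039275 [ 0.20693162 -0.03408063] 0.00037457992542988793 220 0.16231454188482708 0.18412000878976384
w15 (250, 272) 0.21332368730183549 [ 0.2166196  -0.03575997] 0.0003862198861563187 204 0.16127811136989517 0.17994437308736433
```

View pics/s15.png

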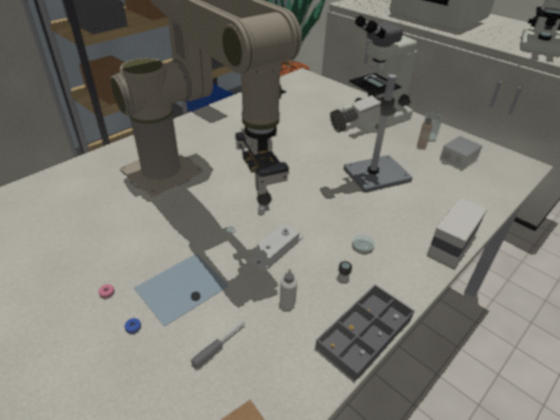

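View pics/w15.png

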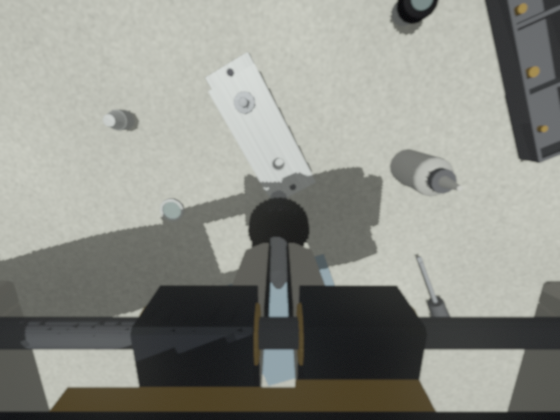

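Run:
```python
from h import *
th=.21; a=np.array([0,np.cos(th),np.sin(th)]); e=np.array([0,-np.sin(th),np.cos(th)])
for n in ('w12','w13','w15'):
    w=load(n); T=w['tool_from_camera']
    t=0. if n=='w12' else th
    a=np.array([0,np.cos(t),np.sin(t)]); e=np.array([0,-np.sin(t),np.cos(t)])
    for v in range(200,256,3):
        r=[]
        for u in range(276,283):
            d=float(w['depth'][v,u]); 
            if d>0: r.append((T@np.array([(u-w['cx'])/w['fx']*d,(v-w['cy'])/w['fy']*d,d,1]))[:3]-[0,.167,0.0])
        r=np.median(r,0); print(n,v,'along axis below grasp %.1f  out %.1f'%(1e3*(r@a),1e3*(r@e)))
```

```text
w12 200 along axis below grasp 83.8  out 16.3
w12 203 along axis below grasp 83.6  out 14.0
w12 206 along axis below grasp 83.8  out 11.5
w12 209 along axis below grasp 83.6  out 9.2
w12 212 along axis below grasp 44.4  out 19.5
w12 215 along axis below grasp 38.9  out 19.3
w12 218 along axis below grasp 37.2  out 17.8
w12 221 along axis below grasp 36.1  out 16.3
w12 224 along axis below grasp 36.3  out 14.2
w12 227 along axis below grasp 28.9  out 15.0
w12 230 along axis below grasp 25.0  out 14.6
w12 233 along axis below grasp 22.5  out 13.7
w12 236 along axis below grasp 21.6  out 12.2
w12 239 along axis below grasp 22.3  out 10.0
w12 242 along axis below grasp 22.8  out 7.9
w12 245 along axis below grasp 25.5  out 4.7
w12 248 along axis below grasp 21.1  out 4.8
w12 251 along axis below grasp 16.7  out 4.9
w12 254 along axis below grasp 12.6  out 5.0
w13 200 along axis below grasp 45.8  out 19.4
w13 203 along axis below grasp 42.4  out 19.1
w13 206 along axis below grasp 39.1  out 18.8
w13 209 along axis below grasp 37.3  out 17.7
w13 212 along axis below grasp 36.6  out 16.1
w1
[... 799 characters left out ...]
asp 37.4  out 17.7
w15 212 along axis below grasp 36.5  out 16.1
w15 215 along axis below grasp 36.4  out 14.1
w15 218 along axis below grasp 32.6  out 14.2
w15 221 along axis below grasp 28.9  out 14.4
w15 224 along axis below grasp 25.2  out 14.7
w15 227 along axis below grasp 23.9  out 13.5
w15 230 along axis below grasp 22.4  out 12.4
w15 233 along axis below grasp 22.5  out 10.3
w15 236 along axis below grasp 22.5  out 8.2
w15 239 along axis below grasp 23.9  out 5.1
w15 242 along axis below grasp 20.8  out 5.2
w15 245 along axis below grasp 17.5  out 5.4
w15 248 along axis below grasp 15.4  out 4.9
w15 251 along axis below grasp 12.6  out 4.9
w15 254 along axis below grasp 9.4  out 5.3
```

```bash
python3 -m inch '[{"x":-12,"y":-1,"z":8,"twist":0},{"x":-24,"y":-1,"z":20,"twist":0},{"x":-30,"y":-1,"z":25,"twist":0},{"x":-30,"y":0,"z":25,"twist":0},{"x":-30,"y":0,"z":25,"twist":0},{"x":-30,"y":0,"z":25,"twist":0},{"x":-30,"y":0,"z":25,"twist":0},{"x":-30,"y":0,"z":25,"twist":0},{"x":-20,"y":0,"z":22,"twist":0},{"x":-10,"y":0,"z":17,"twist":0},{"x":-2,"y":0,"z":10,"twist":0},{"x":0,"y":0,"z":0,"twist":0}]'
python3 - <<'E'
from h import *
s=robot.read_state(); print(s['t'],s['tool_pos'],R.from_rotvec(s['orientation']).as_matrix().round(3))
t=np.array(s['tool_pos']); d=np.array([.4405,.2800,.4359])-t; print('todo tool xyz',R.from_rotvec(s['orientation']).as_matrix().T@d*1e3)
E
```

```text
t: 20.85
tool_pos: [0.4339, 0.267, 0.4344]
orientation: [-1.547, 0.324, -0.322]
force: [0.2, 0.2, -2.3]
opening: 0.0089
20.85 [0.43391034 0.26702301 0.4343948 ] [[ 0.916 -0.001  0.401]
 [-0.401 -0.001  0.916]
 [-0.001 -1.    -0.001]]
todo tool xyz [ 0.8380642  -1.52377754 14.52815548]
```

```bash
python3 -m inch '[{"x":0.8,"y":-1,"z":8,"twist":0},{"x":0,"y":-0.5,"z":6.5,"twist":0},{"x":0,"y":0,"z":0,"twist":0},{"x":0,"y":0,"z":0,"twist":0},{"x":0,"y":0,"z":0,"twist":0}]'
python3 - <<'E'
from h import *
s=robot.read_state(); print(s['t'],s['tool_pos'])
t=np.array(s['tool_pos']); d=np.array([.4405,.2800,.4359])-t; print('todo tool xyz',R.from_rotvec(s['orientation']).as_matrix().T@d*1e3)
for n in('wrist','scene','top'): save(cam(n),n+'16')
c=load('scene16'); cv2.imwrite('pics/s16c.png',cv2.resize(c['color'][60:190,230:420,::-1],None,fx=4.2,fy=4.2,interpolation=2))
c=load('top16'); cv2.imwrite('pics/t16c.png',cv2.resize(c['color'][190:300,40:240,::-1],None,fx=4,fy=4,interpolation=2))
E
python3 tilt.py wrist16
```

```text
t: 21.35
tool_pos: [0.4411, 0.2787, 0.4368]
orientation: [-1.546, 0.325, -0.325]
force: [0.2, 0.2, -2.0]
opening: 0.0081
21.35 [0.44111993 0.27867325 0.43679491]
todo tool xyz [-1.10176265  0.89473206  0.96489596]
wrist16 (244, 265) 0.21464705267034354 [ 0.21800546 -0.03599482] 0.0003388115178017498 199 0.16608140099113572 0.18585760704636164
wrist16 (246, 270) 0.20919869961837845 [ 0.21230488 -0.03500992] 0.00033715592147468774 224 0.16238408727436907 0.18383259123672402
wrist16 (250, 272) 0.21741112863191148 [ 0.22090266 -0.03651966] 0.0003433889839491049 205 0.16150403704252886 0.18041920546845283
```

View pics/s16c.png

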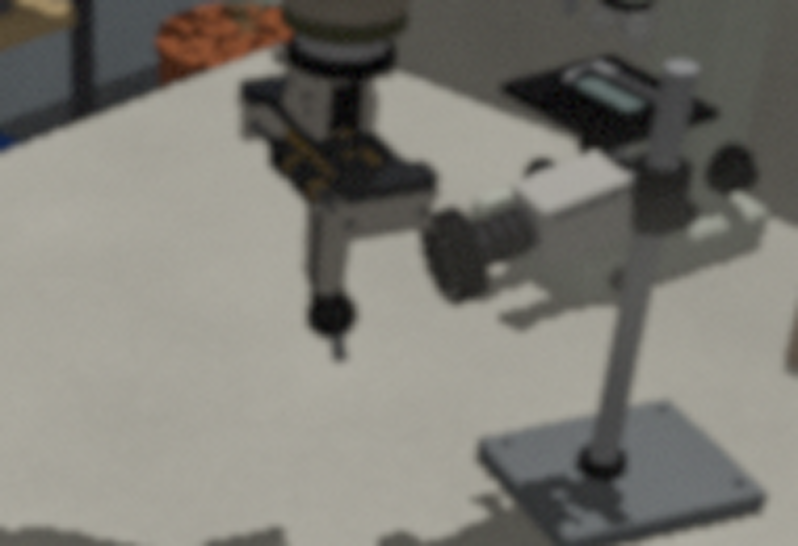

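View pics/wrist16.png

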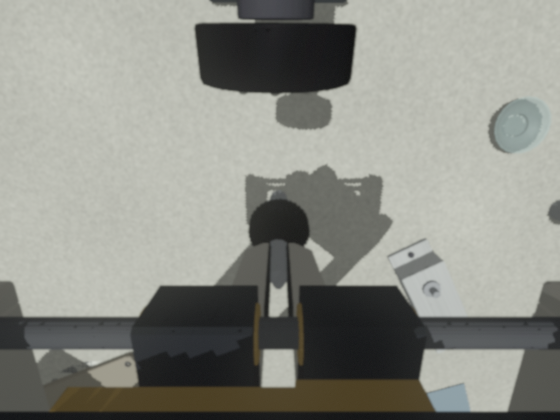

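Run:
```python
from h import *
from scipy.optimize import least_squares
c=load('wrist16'); T=np.array(c['tool_from_camera']); D=c['depth']
P=[];V=[]
for v in range(0,100):
    for u in range(190,362):
        d=float(D[v,u])
        if 0<d<.2: P.append((T@np.array([(u-c['cx'])/c['fx']*d,(v-c['cy'])/c['fy']*d,d,1]))[:3]); V.append((u,v))
P=np.array(P);V=np.array(V); print(len(P),P.min(0),P.max(0))
m=(V[:,1]>35)&(V[:,1]<80)&(abs(V[:,0]-276)<70); X=P[m]
def ax(t,a): return np.array([np.sin(a)*np.cos(t),np.sin(t),-np.cos(a)*np.cos(t)]) # line of sight: -z tool, +y down
def res(p,t=None):
    A=ax(p[2] if t is None else t,p[3]); d=X-[p[0],p[1],X[:,2].mean()]; d=d-np.outer(d@A,A); return np.linalg.norm(d,axis=1)-.036
for t in (None,.226):
    s=least_squares(lambda p:res(p,t),[0,.19,.226,0],loss='soft_l1',f_scale=.001); print('x,y',s.x[:2],'t',s.x[2],'yaw',s.x[3],np.sqrt((s.fun**2).mean()))
    p=s.x; A=ax(.226 if t else p[2],p[3]); c0=np.array([p[0],p[1],X[:,2].mean()])
    q=(P-c0); al=q@A; k=(np.linalg.norm(q-np.outer(al,A),axis=1)>.030); print('along max pct',np.percentile(al[k],[90,98,99.5,100]))
    L=c0+A*np.percentile(al[k],99.7); F=L+.09*A; J=np.array([0,.167+.0364*np.cos(.212),.0364*np.sin(.212)+.0003]); print('lens',L,'focus',F,'joint',J,'move mm',(F-J)*1e3)
    cen=L@np.eye(3)
```

```text
12226 [-0.03662699  0.14131992  0.08800379] [0.03460216 0.1801922  0.12641625]
x,y [-35.2409874   -0.45429265] t 0.01616602993063998 yaw 1.5703826798257607 0.0038567041444534994
along max pct [35.26842812 35.27650149 35.27911685 35.28116927]
lens [0.03416078 0.11601619 0.08641467] focus [0.12414901 0.11747107 0.08637745] joint [0.         0.20258508 0.00795913] move mm [124.14901244 -85.1140131   78.41832507]
x,y [-0.10840496  0.09552555] t 0.22494080364159488 yaw 1.3649983556462062 0.004069568493339296
along max pct [0.13787461 0.14689219 0.1503146  0.15478712]
lens [0.03600678 0.12944563 0.07085969] focus [0.12186726 0.14961292 0.05293602] joint [0.         0.20258508 0.00795913] move mm [121.86726208 -52.97215904  44.97689173]
```

Run:
```python
from h import *
from scipy.optimize import least_squares
c=load('wrist16'); T=np.array(c['tool_from_camera']); D=c['depth']
P=[];V=[]
for v in range(0,100):
    for u in range(190,362):
        d=float(D[v,u])
        if 0<d<.2: P.append((T@np.array([(u-c['cx'])/c['fx']*d,(v-c['cy'])/c['fy']*d,d,1]))[:3]); V.append((u,v))
P=np.array(P);V=np.array(V)
for v in (30,40,50,60,70,80,88): 
    k=(V[:,1]==v)&(abs(V[:,0]-277)<3); print(v,np.median(P[k],0).round(4), (V[V[:,1]==v][:,0].min(),V[V[:,1]==v][:,0].max()))
t=.226; A=np.array([0,np.sin(t),-np.cos(t)]); E=np.array([0,np.cos(t),np.sin(t)])
m=(V[:,1]>38)&(V[:,1]<78)&(abs(V[:,0]-276)<60); X=P[m]
f=lambda p: np.hypot(X[:,0]-p[0],X@E-p[1])-.036
s=least_squares(f,[0,.22],loss='soft_l1',f_scale=.0007); print(s.x,np.sqrt(np.mean(s.fun**2)))
al=P@A; k=(abs(P[:,0])<.02); mx=np.percentile(al[k],[95,98,99,99.7,100]); print(mx)
J=np.array([0,.167+.0364*np.cos(.212),.0364*np.sin(.212)+.0003])
print('joint: lateral',J[0]-s.x[0],'perp(down+)',J@E-s.x[1],'dist from lens',J@A-mx)
```

```text
30 [-0.0002  0.143   0.109 ] (np.int64(195), np.int64(356))
40 [-0.0002  0.1439  0.106 ] (np.int64(196), np.int64(355))
50 [-0.0002  0.145   0.103 ] (np.int64(197), np.int64(354))
60 [-0.0002  0.146   0.0998] (np.int64(198), np.int64(353))
70 [-0.0002  0.1468  0.0965] (np.int64(199), np.int64(352))
80 [-0.0002  0.1463  0.0929] (np.int64(201), np.int64(350))
88 [-0.0002  0.1475  0.0902] (np.int64(217), np.int64(336))
[-0.00103273  0.20015937] 0.0006222618215626253
[-0.05451281 -0.05343699 -0.05304586 -0.05126172 -0.05030712]
joint: lateral 0.0010327276851205094 perp(down+) -0.0009424376240158849 dist from lens [0.09215155 0.09107573 0.09068461 0.08890047 0.08794587]
```

```bash
python3 -m inch '[{"x":-1,"y":0.8,"z":0,"twist":0},{"x":0,"y":0,"z":0,"twist":0},{"x":0,"y":0,"z":0,"twist":0},{"x":0,"y":0,"z":0,"twist":0},{"x":0,"y":0,"z":0,"twist":0}]'
python3 - <<'E'
from h import *
s=robot.read_state(); print(s['t'],s['tool_pos'],s['dq'].round(3))
w=cam('wrist'); save(w,'w17'); save(cam('top'),'top17'); T=w['tool_from_camera']
th=.212; a=np.array([0,np.cos(th),np.sin(th)]); e=np.array([0,-np.sin(th),np.cos(th)])
for v in range(203,242,3):
    r=[]
    for u in range(276,283):
        d=float(w['depth'][v,u])
        if d>0: r.append((T@np.array([(u-w['cx'])/w['fx']*d,(v-w['cy'])/w['fy']*d,d,1]))[:3]-[0,.167,0.])
    r=np.median(r,0); print(v,'%.1f %.1f'%(1e3*(r@a),1e3*(r@e)))
c=load('top17'); cv2.imwrite('pics/t17.png',c['color'][:,:,::-1])
E
python3 tilt.py w17
```

```text
t: 22.0
tool_pos: [0.44, 0.2795, 0.4361]
orientation: [-1.546, 0.325, -0.325]
force: [-0.3, 0.1, -1.2]
opening: 0.0087
22.0 [0.44003758 0.27949064 0.43607349] [ 0.001 -0.    -0.     0.    -0.    -0.002]
203 44.4 18.0
206 40.4 18.1
209 37.9 17.4
212 36.3 16.2
215 36.2 14.1
218 36.3 11.9
221 31.3 12.9
224 27.4 13.2
227 25.4 12.5
230 22.7 12.1
233 22.6 10.1
236 22.8 7.9
239 22.5 6.1
w17 (244, 265) 0.21537656604317484 [ 0.21876977 -0.03612188] 0.0003653204345168062 197 0.1666684665820872 0.18583472178952676
w17 (246, 270) 0.21175738721970572 [ 0.21498036 -0.03547857] 0.0003497312719022953 227 0.1623617661122072 0.18312116835275621
w17 (250, 272) 0.20699025916389902 [ 0.20999798 -0.03466557] 0.00035163150717883423 209 0.16139987403456918 0.18002884339669317
```

View pics/t17.png

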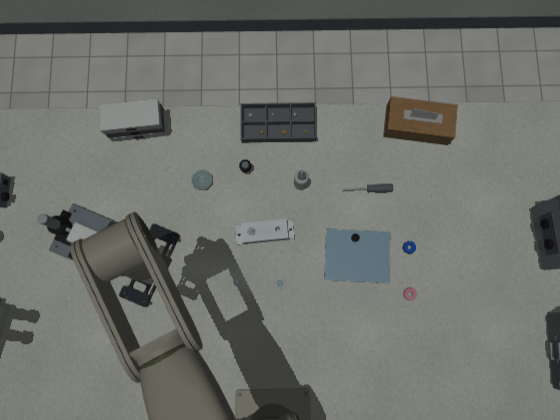

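```bash
python3 -c "
from plant import robot
print(robot.close_job())"
```

```text
the job is handed in; nothing more can be done
None
```

I threaded the large knob and then the small one onto the spindle. The gripper can't tilt, so I leaned the spindle in the jaws against the rim of its hole, then lifted it out and held it in front of the inspection camera. I handed the job in at about 22 s, still holding it at 60 N.

Last checks, all from the wrist camera's depth readings except where noted:
- **Knobs:** both were home before the lift, with their tops at about 62 and 76 mm above the bench. At the end the tops were still 14 mm apart along the axis. The knobs had shifted sideways by about 1 mm within their bore play.
- **Position:** the joint measured about 90 mm from the lens (88–92 mm depending on where I took the lens edge). It was about 1 mm off the line of sight both sideways and vertically. I then corrected by 1 mm and 0.8 mm but did not repeat this measurement.
- **Tilt:** the spindle leans about 0.21 rad against about 0.226 rad for the camera, roughly 1° short. I left this uncorrected. It reached roughly the right angle in the hole but eased back on the lift.
- **Bench:** the last top picture shows the other things I could see where they started, but the arm hid the objective and part of the bench. The gripper stayed clear of the inspection camera.

Two measurements disagreed. My first reading of the spindle's position from the top camera was about 8 mm off the wrist camera's, so I used the wrist camera. Measured tool positions also scattered by about 1 mm, so I re-centred the small knob before lowering it.

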